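# Transfer the washed filling nozzles to the change-over rack in running order

## Task

The four washed filling nozzles hang in the metal draining rack in the order in which tomorrow's filling jobs need them, the first at the end with the wire loop handle. Move them to the dark grey change-over rack in the same order, again counting from its loop handle, so that each hangs upright, tip down, with its flange resting on the rack. They are clean: do not let any of them come down on the desk.

Things in the scene. Friction and masses are not known exactly. Their poses are not given: they have to be found in the camera images.
- barb_nozzle_mid (a point): Steel filling nozzle, 0.14 kg, 110 mm long, hanging tip down; this point is on its axis, half-way up; z axis up. Head from 10 to 55 mm above this point: ringed hose barb 21 mm across. Under it a 36 mm flange, 5 mm thick, underside 5 mm above this point, rests on the rack; below that a 23 mm cone narrows to a 9 mm tip that ends 55 mm below.
- hex_nozzle_mid (a point): Steel filling nozzle, 0.14 kg, 110 mm long, hanging tip down; this point is on its axis, half-way up; z axis up. Head from 10 to 55 mm above this point: 30 mm hexagon, 12 mm high, then a round stem 23 mm across, 33 mm high (grip it). Under it a 36 mm flange, 5 mm thick, underside 5 mm above this point, rests on the rack; below that a 23 mm cone narrows to a 10 mm tip that ends 55 mm below.
- drum_nozzle_mid (a point): Steel filling nozzle, 0.14 kg, 110 mm long, hanging tip down; this point is on its axis, half-way up; z axis up. Head from 10 to 55 mm above this point: thick ribbed drum 30 mm across. Under it a 36 mm flange, 5 mm thick, underside 5 mm above this point, rests on the rack; below that a 23 mm cone narrows to a 10 mm tip that ends 55 mm below.
- slim_nozzle_mid (a point): Steel filling nozzle, 0.14 kg, 110 mm long, hanging tip down; this point is on its axis, half-way up; z axis up. Head from 10 to 55 mm above this point: thin plain tube 12 mm across, 18 mm in its lowest 4 mm. Under it a 36 mm flange, 5 mm thick, underside 5 mm above this point, rests on the rack; below that a 23 mm cone narrows to a 7 mm tip that ends 55 mm below.
- barb_grommet: Fixed black rubber ring, 42 mm outside, 26 mm hole, in the top of the draining rack: the place where the barb nozzle hangs at the start. All four rings look alike. Origin on its axis, 82 mm above the desk; its top is at 85 mm.
- hex_grommet: Fixed black rubber ring, 42 mm outside, 26 mm hole, in the top of the draining rack: the place where the hex nozzle hangs at the start. All four rings look alike. Origin on its axis, 82 mm above the desk; its top is at 85 mm.
- drum_grommet: Fixed black rubber ring, 42 mm outside, 26 mm hole, in the top of the draining rack: the place where the drum nozzle hangs at the start. All four rings look alike. Origin on its axis, 82 mm above the desk; its top is at 85 mm.
- slim_grommet: Fixed black rubber ring, 42 mm outside, 26 mm hole, in the top of the draining rack: the place where the slim nozzle hangs at the start. All four rings look alike. Origin on its axis, 82 mm above the desk; its top is at 85 mm.
- drain_rack: Draining rack, fixed: bare metal stand 60 x 204 mm over a drip trough, four black grommets along its y axis. Origin on the desk under its centre; plate top 85 mm up. Places one to four at y = +67.5, +22.5, -22.5, -67.5 mm; place one is next to the wire loop handle (leans out to y = +117 mm, 29 mm above the plate). At the left the filling machine's stand and boom, 0.42 m high, reach over the desk.
- change_rack: Change-over rack, fixed, empty: dark grey plate 60 x 204 x 14 mm on dark legs, four 26 mm holes right through, in a row along its y axis. Origin on the desk under its centre; plate top 85 mm up, a seated nozzle's mid point 80 mm up. Holes one to four at y = +67.5, +22.5, -22.5, -67.5 mm; hole one is next to its wire loop handle (leans out to y = +117 mm, 29 mm high).
There are look-alikes about, which are no part of the job. Leave any green or red look-alike of the part that bears slim_nozzle_mid alone.

How it is judged:
At the end, for the whole second after the job is handed in: Each nozzle hangs in the change-over rack hole with the same number, counted from the loop handle, as its place in the draining rack: mid point within 8 mm of the hole's axis along and across the row, within 4 mm of the seated height, upright within 0.12 rad, at rest (((y of barb_grommet in the frame of drain_rack between 0.0575 and 0.0775 m and y of barb_nozzle_mid in the frame of change_rack between 0.0595 and 0.0755 m) or (y of barb_grommet in the frame of drain_rack between 0.0125 and 0.0325 m and y of barb_nozzle_mid in the frame of change_rack between 0.0145 and 0.0305 m) or (y of barb_grommet in the frame of drain_rack between -0.0325 and -0.0125 m and y of barb_nozzle_mid in the frame of change_rack between -0.0305 and -0.0145 m) or (y of barb_grommet in the frame of drain_rack between -0.0775 and -0.0575 m and y of barb_nozzle_mid in the frame of change_rack between -0.0755 and -0.0595 m)) and x of barb_nozzle_mid in the frame of change_rack between -0.008 and 0.008 m and z of barb_nozzle_mid in the frame of change_rack between 0.076 and 0.084 m and angle between each of barb_nozzle_mid, hex_nozzle_mid, drum_nozzle_mid, slim_nozzle_mid's own z axis and vertical below 0.12 rad and linear speed of each of barb_nozzle, hex_nozzle, drum_nozzle, slim_nozzle below 0.02 m/s and ((y of hex_grommet in the frame of drain_rack between 0.0575 and 0.0775 m and y of hex_nozzle_mid in the frame of change_rack between 0.0595 and 0.0755 m) or (y of hex_grommet in the frame of drain_rack between 0.0125 and 0.0325 m and y of hex_nozzle_mid in the frame of change_rack between 0.0145 and 0.0305 m) or (y of hex_grommet in the frame of drain_rack between -0.0325 and -0.0125 m and y of hex_nozzle_mid in the frame of change_rack between -0.0305 and -0.0145 m) or (y of hex_grommet in the frame of drain_rack between -0.0775 and -0.0575 m and y of hex_nozzle_mid in the frame of change_rack between -0.0755 and -0.0595 m)) and x of hex_nozzle_mid in the frame of change_rack between -0.008 and 0.008 m and z of hex_nozzle_mid in the frame of change_rack between 0.076 and 0.084 m and ((y of drum_grommet in the frame of drain_rack between 0.0575 and 0.0775 m and y of drum_nozzle_mid in the frame of change_rack between 0.0595 and 0.0755 m) or (y of drum_grommet in the frame of drain_rack between 0.0125 and 0.0325 m and y of drum_nozzle_mid in the frame of change_rack between 0.0145 and 0.0305 m) or (y of drum_grommet in the frame of drain_rack between -0.0325 and -0.0125 m and y of drum_nozzle_mid in the frame of change_rack between -0.0305 and -0.0145 m) or (y of drum_grommet in the frame of drain_rack between -0.0775 and -0.0575 m and y of drum_nozzle_mid in the frame of change_rack between -0.0755 and -0.0595 m)) and x of drum_nozzle_mid in the frame of change_rack between -0.008 and 0.008 m and z of drum_nozzle_mid in the frame of change_rack between 0.076 and 0.084 m and ((y of slim_grommet in the frame of drain_rack between 0.0575 and 0.0775 m and y of slim_nozzle_mid in the frame of change_rack between 0.0595 and 0.0755 m) or (y of slim_grommet in the frame of drain_rack between 0.0125 and 0.0325 m and y of slim_nozzle_mid in the frame of change_rack between 0.0145 and 0.0305 m) or (y of slim_grommet in the frame of drain_rack between -0.0325 and -0.0125 m and y of slim_nozzle_mid in the frame of change_rack between -0.0305 and -0.0145 m) or (y of slim_grommet in the frame of drain_rack between -0.0775 and -0.0575 m and y of slim_nozzle_mid in the frame of change_rack between -0.0755 and -0.0595 m)) and x of slim_nozzle_mid in the frame of change_rack between -0.008 and 0.008 m and z of slim_nozzle_mid in the frame of change_rack between 0.076 and 0.084 m); the robot touches nothing.
It fails at once if the barb nozzle comes down on the desk (its mid point, 55 mm from the tip, sinks below 64 mm) (height (world z) of barb_nozzle_mid below 0.064 m).
It fails at once if the hex nozzle comes down on the desk (its mid point, 55 mm from the tip, sinks below 64 mm) (height (world z) of hex_nozzle_mid below 0.064 m).
It fails at once if the drum nozzle comes down on the desk (its mid point, 55 mm from the tip, sinks below 64 mm) (height (world z) of drum_nozzle_mid below 0.064 m).
It fails at once if the slim nozzle comes down on the desk (its mid point, 55 mm from the tip, sinks below 64 mm) (height (world z) of slim_nozzle_mid below 0.064 m).
It also fails if it takes over 120 s, if anything falls off the work surface, if the arm or the gripper's body presses on something with over 40 N, if the wrist force passes 120 N, or if a joint passes its speed limit or range.

## Robot

A 6-joint arm with a two-finger parallel gripper is mounted at the origin on a cart in front of the work surface, level with it; the furniture and walls round the work are solid. World frame = base frame: x ahead of the robot, y to its left, z up, the work surface at z = 0. Lengths are in m, angles in rad, forces in N, time in s.
With the tool pointing down it reaches from about 0.25 to 0.85 m from the base axis. Payload 12.5 kg.
Tool frame: the origin (TCP) lies midway between the tips of the shut fingers; the grasp point (between the pads) lies 19 mm behind it; z points along the fingers, y is the direction in which the jaws open and shut (so a half turn about z gives the same grasp; the last joint's range is limited). The gripper opens to 93 mm and grips with 3 to 60 N. Pads are 15 mm wide; open, the fingers measure 128 mm over their backs; the gripper's body (75 mm by 188 mm) begins 65 mm behind the grasp point.
Start: joints at [1.262, 0.351, 1.652, -0, 1.139, -0.085], TCP at [0.122, 0.536, 0.219] pointing down, gripper open.
Joint ranges: [-2.75, 2.75], [-0.79, 2.1], [0.01, 2.65], [-1.57, 4.71], [0.07, 3.14], [-2.87, 2.87]. Speed limits (rad/s): [2.22, 2.22, 2.79, 3.14, 3.14, 3.14].

## Interface

Orientations are given as a rotation vector (axis times angle).
In Python, from bench import telemetry, viewer, sign_off, nets gives the robot as it stands.
- The arm moves only by the tool drive_tool, never from a script. Its argument "series" is a list of rows, each an object of numbers: "wx", "wy", "wz": the turn, a rotation vector about the tool's x, y, z in degrees; "tx", "ty", "tz": the shift along the tool's x, y, z in m; "grip": the gripper's target within -1 to 1 (fully open at 1, half-way at 0, shut at -1). In form: [{"wx": .., "wy": .., "wz": .., "tx": .., "ty": .., "tz": .., "grip": ..}, ...]. A call has 1 to 10 rows; each row is the pose to reach, as a shift and turn from the pose measured when the call began, along the tool's axes at that moment; what a row does not reach only later rows make up. A row lasts 1/12 s, in which the tool goes at most 41.7 mm and 7.16 degrees, less where a joint would pass 70% of its speed; a pose out of reach is approached as far as the arm can. A call with a gripper value outside its range is refused whole. The fingers move at their own pace and stop on an object; "grip_force" is the grip in N (left out, the last holds). Time passes only in rows, so rows that repeat a pose let the fingers close. It gives the time, the measured TCP pose, the force and the opening at its end, in the units of the state.
- telemetry.sense(): the state, without advancing time (a new reading comes with each control period).
- viewer.grab_frame(name): name is "scene" or "top"; returns a dict with "image" (400x640x3 uint8, blue, green, red), "mtx" (3x3 intrinsics, pixels), "R" (3x3) and "t" (3): a world point X has camera coordinates R X + t. Camera axes: x right, y down, z forward; pixel columns grow to the right and rows downward; lengths in m; the calibration is good to about 2 mm. A picture is of the moment at which its call begins. There is no depth.
- sign_off(): hands the job in, once; it reports no verdict.
Trained networks look in the newest picture that a camera, given by its name, has taken for a name from the list of things; names that differ only in an ending like _2 or _b are one class to them, and where a whole thing is asked for, a point or a joint stands for the part that bears it (a point fixed in the world has none). Each returns a list of dicts, best first, with "score" (0 to 1); they miss things now and then, are a little off and sometimes report something else, mostly with a low value. They report only what shows in the picture. A call takes as long as a camera call. They do not tell look-alikes from the thing itself.
- nets.boxes_of(camera, query): "point" ([x, y, z] in m, in the coordinates of the camera as it stood for that picture, good to about 4 mm: the middle of the surface that is visible of it).
- nets.trace(camera, query): "region" (400x640 bool, what is visible of it).
The state is a dict: "time": time; "joint_positions": joint angles; "joint_velocities": joint speeds; "joint_torque": joint torques, N m; "ee_pos": TCP position; "orientation": TCP orientation; "wrist_force": force on the tool from outside, world axes, zero at the start; "ft_torque": the same for the moment, N m; "opening": finger opening in m.
Only numpy, scipy, OpenCV 4.12 (cv2) and the standard library are available. Lean on these libraries where they do the work, as an engineer would, in place of code of your own. Each camera call takes 0.05 s, during which the arm holds its last target.

## Working session

There is one attempt and no reset: what is moved stays moved. The work goes in short steps, Python scripts to look and compute and a tool call to move; the robot and the scene stay as the last step left them, time stands still between calls to the robot, and variables do not carry over. Pictures are saved under pics/ and viewed, and the job is handed in when it is done.

Besides the shell and the picture viewer there is one more tool, called after "Emit:" by a JSON object that holds its "name" and its "arguments", one argument or row to a line. drive_tool: Moves the arm, as the interface text tells. Its arguments: {"type":"object","properties":{"series":{"type":"array","items":{"type":"object","properties":{"wx":{"type":"number"},"wy":{"type":"number"},"wz":{"type":"number"},"tx":{"type":"number"},"ty":{"type":"number"},"tz":{"type":"number"},"grip":{"type":"number"}}}},"grip_force":{"type":"number"}},"required":["series"]}

```bash
mkdir -p pics; ls; python3 - <<'E'
from bench import telemetry, viewer, nets
import cv2
print(telemetry.sense())
for n in ("scene","top"):
    f=viewer.grab_frame(n); cv2.imwrite(f"pics/{n}0.png",f["image"]); print(n,f["mtx"],f["R"],f["t"])
E
```

```text
pics
{'time': 0.0, 'joint_positions': array([ 1.26239703e+00,  3.51281268e-01,  1.65240360e+00,  8.24907401e-06,
        1.13910487e+00, -8.45941271e-02]), 'joint_velocities': array([ 0.00029855, -0.00064937,  0.00068643, -0.00029866,  0.00052144,
       -0.00012794]), 'joint_torque': array([ 2.48677927e-03, -4.97318852e+01, -2.85256380e+01,  7.00392039e-02,
        2.55564123e-02, -1.42002386e-04]), 'ee_pos': array([0.12193466, 0.5359664 , 0.21808456]), 'orientation': array([-3.50797505e-01, -3.12170267e+00,  1.84174255e-03]), 'wrist_force': array([-0.92920431, -0.35450591,  0.94845698]), 'ft_torque': array([ 0.05490238, -0.03767349, -0.02194497]), 'opening': 0.09296771733160308}
scene [[509.31050096   0.         322.5945225 ]
 [  0.         509.31050096 192.16266407]
 [  0.           0.           1.        ]] [[ 3.86577833e-01 -9.22256771e-01  1.62857833e-04]
 [-6.02140553e-01 -2.52530039e-01 -7.57400379e-01]
 [ 6.98558755e-01  2.92696134e-01 -6.52950718e-01]] [-0.30154026  0.3538719   0.80990783]
top [[514.83948345   0.         310.49458534]
 [  0.         514.83948345 192.79936616]
 [  0.           0.           1.        ]] [[ 0.02413328 -0.99940545  0.02462364]
 [-0.99063823 -0.0272175  -0.13377258]
 [ 0.13436324 -0.02116475 -0.9907061 ]] [-0.15077027  0.5365579   0.97815981]
```

View pics/scene0.png

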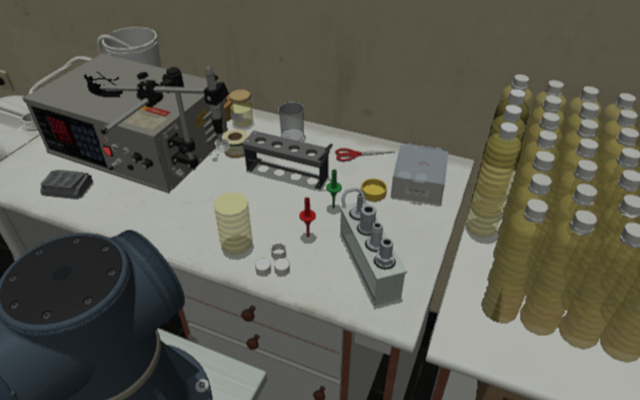

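View pics/top0.png

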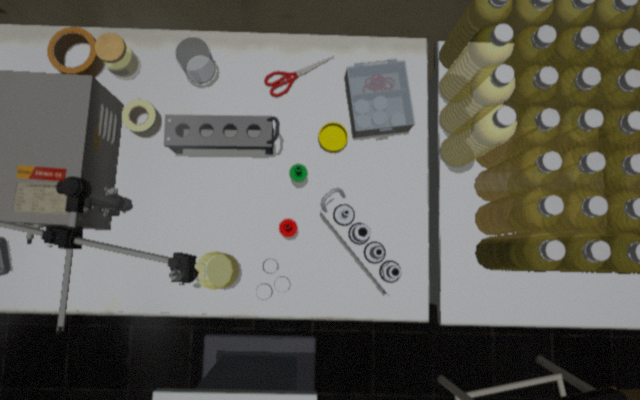

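```bash
cat > h.py <<'E'
from bench import telemetry, viewer, nets
import cv2, numpy as np
from scipy.spatial.transform import Rotation as Ro
def w(f,p): return f["R"].T@(np.array(p)-f["t"])
def proj(f,X):
    c=f["R"]@np.array(X)+f["t"]; q=f["mtx"]@c; return q[:2]/q[2]
def ray(f,uv,z):
    d=f["R"].T@np.linalg.solve(f["mtx"],[uv[0],uv[1],1.]); o=-f["R"].T@f["t"]
    return o+d*(z-o[2])/d[2]
E
python3 - <<'E'
from h import *
for c in("scene","top"):
    f=viewer.grab_frame(c)
    for q in["barb_nozzle_mid","hex_nozzle_mid","drum_nozzle_mid","slim_nozzle_mid","barb_grommet","drain_rack","change_rack"]:
        for r in nets.boxes_of(c,q): 
            X=w(f,r["point"]);print(c,q,round(r["score"],2),X.round(3),proj(f,X).round(0))
E
```

```text
scene barb_nozzle_mid 0.9 [ 0.416 -0.258  0.108] [374. 238.]
scene hex_nozzle_mid 0.65 [ 0.382 -0.292  0.108] [386. 256.]
scene drum_nozzle_mid 0.63 [ 0.444 -0.227  0.119] [364. 220.]
scene slim_nozzle_mid 0.84 [ 0.572 -0.115  0.063] [334. 188.]
scene slim_nozzle_mid 0.78 [ 0.464 -0.099  0.065] [308. 216.]
scene slim_nozzle_mid 0.65 [ 0.489 -0.201  0.096] [359. 211.]
scene change_rack 0.66 [0.637 0.032 0.079] [287. 151.]
top barb_nozzle_mid 0.83 [ 0.426 -0.255  0.093] [374. 252.]
top hex_nozzle_mid 0.59 [ 0.395 -0.285  0.115] [392. 270.]
top drum_nozzle_mid 0.56 [ 0.459 -0.221  0.134] [358. 232.]
top slim_nozzle_mid 0.63 [ 0.571 -0.11   0.071] [298. 174.]
top slim_nozzle_mid 0.57 [ 0.493 -0.194  0.087] [341. 215.]
top slim_nozzle_mid 0.57 [ 0.469 -0.093  0.063] [287. 227.]
top drain_rack 0.84 [ 0.444 -0.239  0.081] [364. 242.]
top change_rack 0.64 [0.651 0.042 0.081] [219. 130.]
```

```bash
python3 - <<'E'
from h import *
a=viewer.grab_frame("top")["image"];b=viewer.grab_frame("scene")["image"]
A=cv2.resize(a[180:300,310:420],None,fx=3.6,fy=3.6,interpolation=cv2.INTER_CUBIC)
B=cv2.resize(b[180:310,325:415],None,fx=3.3,fy=3.3,interpolation=cv2.INTER_CUBIC)
C=cv2.resize(a[105:165,155:290],None,fx=5,fy=5,interpolation=cv2.INTER_CUBIC)
H=max(A.shape[0],B.shape[0]);im=np.zeros((H,A.shape[1]+B.shape[1],3),np.uint8)
im[:A.shape[0],:A.shape[1]]=A;im[:B.shape[0],A.shape[1]:]=B
cv2.imwrite("pics/z1.png",im);cv2.imwrite("pics/z2.png",C)
D=cv2.resize(b[120:200,230:400],None,fx=4,fy=4,interpolation=cv2.INTER_CUBIC);cv2.imwrite("pics/z3.png",D)
E
```

```text
(no output)
```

View pics/z1.png

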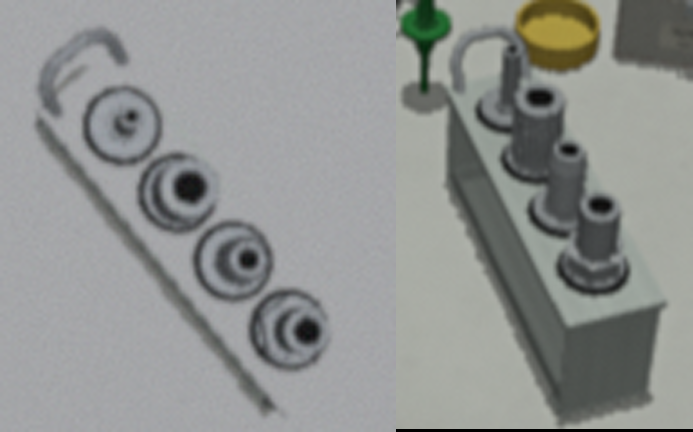

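View pics/z2.png

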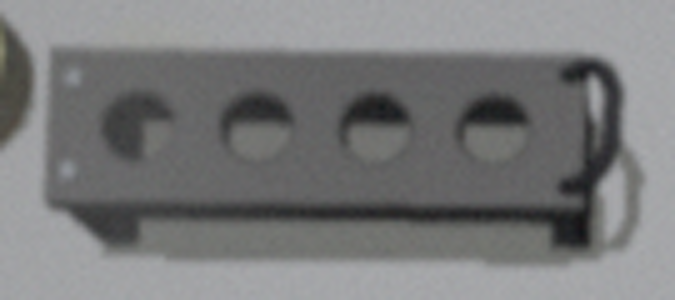

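View pics/z3.png

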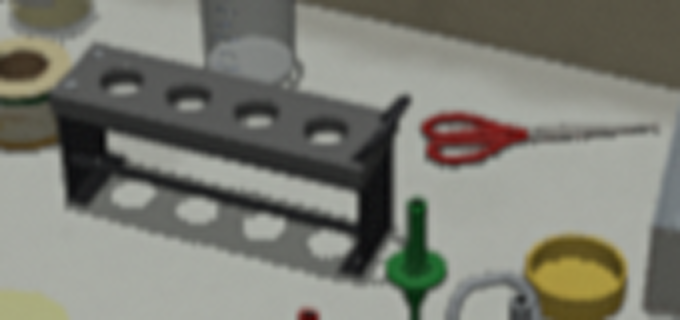

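```bash
python3 - <<'E'
from h import *
t=viewer.grab_frame("top");s=viewer.grab_frame("scene")
def px(L,k,o): return [((x+.5)/k-.5+o[0],(y+.5)/k-.5+o[1]) for x,y in L]
ch_t=px([(494,128),(376,127),(257,127),(138,126)],5,(155,105))
ch_s=px([(326,131),(257,114),(190,99),(123,83)],4,(230,120))
dr_t=px([(122,125),(177,192),(233,261),(288,329)],3.6,(310,180))
dr_s=px([(506-396,110),(537-396,161),(561-396,216),(594-396,266)],3.3,(325,180))
def fit(P):
    P=np.array(P)[:,:2]; d=P[0]-P[3]; a=np.arctan2(d[1],d[0]); c=P.mean(0)
    Q=np.array([c+k*np.array([np.cos(a),np.sin(a)]) for k in (.0675,.0225,-.0225,-.0675)])
    return a,c,Q,np.linalg.norm(d)
for nm,f,L,z in (("ch top",t,ch_t,.085),("ch scn",s,ch_s,.085),("dr top",t,dr_t,.09),("dr scn",s,dr_s,.0885)):
    P=[ray(f,u,z) for u in L]; a,c,Q,n=fit(P); print(nm,a.round(3),c.round(4),n.round(4)); print(Q.round(4).tolist(),np.abs(np.array(P)[:,:2]-Q).max().round(4))
# segment flange/hole via traces
for q in ["slim_nozzle_mid","drum_nozzle_mid","barb_nozzle_mid","hex_nozzle_mid","change_rack"]:
    for r in nets.trace("top",q):
        ys,xs=np.nonzero(r["region"]);print(q,round(r["score"],2),len(xs),xs.min(),xs.max(),ys.min(),ys.max())
print(Ro.from_rotvec(telemetry.sense()["orientation"]).as_matrix().round(4))
E
```

```text
ch top -1.546 [0.6497 0.0434] 0.135
[[0.6513, -0.0241], [0.6502, 0.0209], [0.6491, 0.0659], [0.648, 0.1109]] 0.0001
ch scn -1.55 [0.6461 0.0403] 0.1333
[[0.6475, -0.0272], [0.6466, 0.0178], [0.6457, 0.0628], [0.6447, 0.1078]] 0.0009
dr top 0.702 [ 0.4431 -0.2417] 0.1341
[[0.4947, -0.1982], [0.4603, -0.2272], [0.426, -0.2563], [0.3916, -0.2853]] 0.0004
dr scn 0.719 [ 0.4378 -0.2447] 0.1344
[[0.4886, -0.2002], [0.4548, -0.2299], [0.4209, -0.2595], [0.387, -0.2891]] 0.003
slim_nozzle_mid 0.83 251 289 306 164 181
slim_nozzle_mid 0.77 259 279 296 218 236
slim_nozzle_mid 0.73 276 335 352 205 223
drum_nozzle_mid 0.84 283 351 370 224 242
barb_nozzle_mid 0.74 296 381 400 262 280
barb_nozzle_mid 0.63 299 365 384 243 261
hex_nozzle_mid 0.84 284 381 401 262 279
change_rack 0.93 3471 164 278 114 153
[[-9.751e-01  2.219e-01 -0.000e+00]
 [ 2.219e-01  9.751e-01 -1.000e-04]
 [ 0.000e+00 -1.000e-04 -1.000e+00]]
```

```bash
python3 - <<'E'
from h import *
a=viewer.grab_frame("top")["image"];b=viewer.grab_frame("scene")["image"]
A=cv2.resize(a[150:340,0:250],None,fx=3,fy=3,interpolation=cv2.INTER_CUBIC)
B=cv2.resize(b[40:190,70:260],None,fx=4,fy=4,interpolation=cv2.INTER_CUBIC)
A=np.clip(A.astype(float)*1.6,0,255).astype(np.uint8);B=np.clip(B.astype(float)*1.6,0,255).astype(np.uint8)
cv2.imwrite("pics/b1.png",A);cv2.imwrite("pics/b2.png",B)
E
```

```text
(no output)
```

View pics/b1.png

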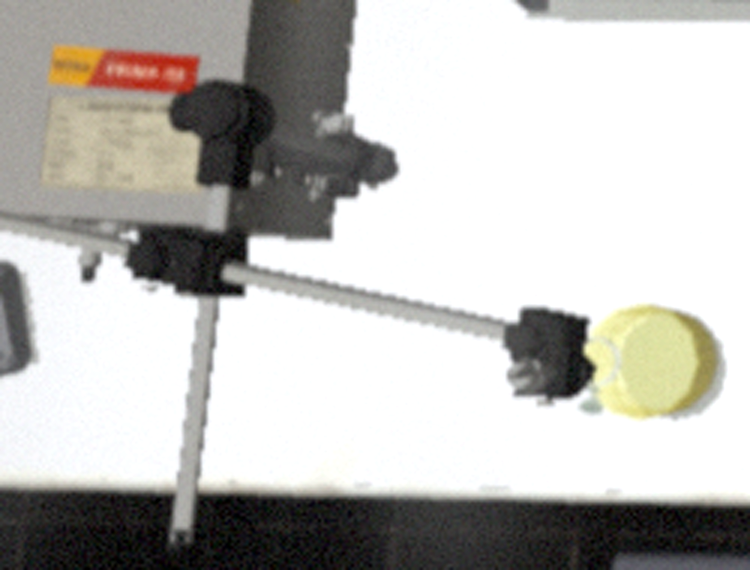

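View pics/b2.png

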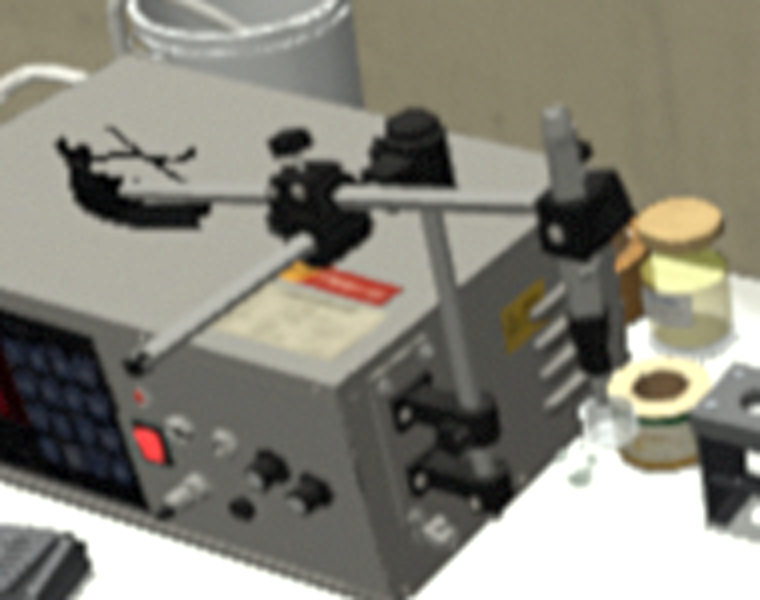

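```bash
cat >> h.py <<'E'
def tri(t,ut,s,us):
    A=[f["mtx"]@np.c_[f["R"],f["t"]] for f in(t,s)]
    X=cv2.triangulatePoints(A[0],A[1],np.array(ut,float).reshape(2,1),np.array(us,float).reshape(2,1))
    return (X[:3]/X[3]).ravel()
E
python3 - <<'E'
from h import *
t=viewer.grab_frame("top");s=viewer.grab_frame("scene")
for n,a,b in(("clamp",(183,267),(215,94)),("tip",(197,285),(216,159)),("rodfront",(60,328),(104,131)),("cross",(65,236),(148,88)),("posttop",(74,187),(173,71)),("flange slim",None,None)):
    if a:
        X=tri(t,a,s,b);print(n,X.round(3),proj(t,X).round(0),proj(s,X).round(0))
# bottles: top of left bottle near
for u in((485,290),(478,160),(440,160),(445,100)): print(u,ray(t,u,0.0).round(3),ray(t,u,.22).round(3))
E
```

```text
clamp [0.394 0.035 0.361] [183. 267.] [215.  94.]
tip [0.366 0.036 0.243] [198. 285.] [215. 159.]
rodfront [0.304 0.216 0.295] [ 60. 328.] [104. 131.]
cross [0.432 0.212 0.314] [ 64. 237.] [149.  88.]
posttop [0.501 0.204 0.319] [ 73. 187.] [174.  71.]
(485, 290) [ 0.358 -0.494  0.   ] [ 0.367 -0.414  0.22 ]
(478, 160) [ 0.624 -0.485  0.   ] [ 0.578 -0.407  0.22 ]
(440, 160) [ 0.622 -0.405  0.   ] [ 0.576 -0.344  0.22 ]
(445, 100) [ 0.751 -0.417  0.   ] [ 0.678 -0.354  0.22 ]
```

```bash
cat >> h.py <<'E'
def state():
    s=telemetry.sense();return s,np.array(s["ee_pos"]),Ro.from_rotvec(s["orientation"]).as_matrix()
def plan(pos,psi):
    s,p,R=state(); c,n=np.cos(psi),np.sin(psi)
    T=np.array([[-n,c,0],[c,n,0],[0,0,-1.]]).T
    dt=R.T@(np.array(pos)-p); w=np.degrees(Ro.from_matrix(R.T@T).as_rotvec())
    print("t=%.2f"%s["time"],"TCP",p.round(4),"psi %.3f"%np.arctan2(R[1,1],R[0,1]),"open %.4f"%s["opening"],"F",np.round(s["wrist_force"],1))
    print("txyz",dt.round(4).tolist(),"wxyz",w.round(2).tolist(),"rows",np.ceil(max(np.linalg.norm(dt)/.0417,np.linalg.norm(w)/7.16)))
PD=-0.869;PC=0.025
D=np.array([[0.4947,-0.1982],[0.4603,-0.2272],[0.426,-0.2563],[0.3916,-0.2853]])
C=np.array([[0.6513,-0.0241],[0.6502,0.0209],[0.6491,0.0659],[0.648,0.1109]])
E
python3 -c "
from h import *
plan([.122,.536,.5],1.347)"
```

```text
t=1.55 TCP [0.122  0.5363 0.2186] psi 1.347 open 0.0932 F [-0.1 -0.1  0.2]
txyz [-0.0, -0.0003, -0.2814] wxyz [-0.0, -0.0, 0.0] rows 7.0
```

Emit:
{"name": "drive_tool", "arguments": {
  "series": [
    {"tz": -0.04},
    {"tz": -0.08},
    {"tz": -0.12},
    {"tz": -0.16},
    {"tz": -0.2},
    {"tz": -0.24},
    {"tz": -0.28},
    {"tz": -0.28},
    {"tz": -0.28}
  ]
}}

```text
invalid input
```

```bash
python3 -c "
from h import *
print(telemetry.sense()['joint_positions'].round(3))
plan([.25,.30,.50],0.5)"
```

```text
[ 1.262  0.351  1.652  0.     1.139 -0.085]
t=1.55 TCP [0.122  0.5363 0.2186] psi 1.347 open 0.0932 F [-0.1 -0.1  0.2]
txyz [-0.1772, -0.202, -0.2814] wxyz [-0.0, -0.0, 48.53] rows 10.0
```

Emit:
{"name": "drive_tool", "arguments": {
  "series": [
    {"wx": 0,"wy": 0,"wz": 0,"tx": 0,"ty": 0,"tz": -0.08,"grip": 1},
    {"wx": 0,"wy": 0,"wz": 0,"tx": 0,"ty": 0,"tz": -0.16,"grip": 1},
    {"wx": 0,"wy": 0,"wz": 0,"tx": 0,"ty": 0,"tz": -0.28,"grip": 1},
    {"wx": 0,"wy": 0,"wz": 0,"tx": 0,"ty": 0,"tz": -0.28,"grip": 1},
    {"wx": 0,"wy": 0,"wz": 0,"tx": 0,"ty": 0,"tz": -0.28,"grip": 1},
    {"wx": 0,"wy": 0,"wz": 0,"tx": 0,"ty": 0,"tz": -0.28,"grip": 1},
    {"wx": 0,"wy": 0,"wz": 0,"tx": 0,"ty": 0,"tz": -0.28,"grip": 1},
    {"wx": 0,"wy": 0,"wz": 0,"tx": 0,"ty": 0,"tz": -0.28,"grip": 1},
    {"wx": 0,"wy": 0,"wz": 0,"tx": 0,"ty": 0,"tz": -0.28,"grip": 1}
  ]
}}

```text
time: 2.3
ee_pos: [0.1221, 0.5365, 0.4999]
orientation: [0.351, 3.121, 0.004]
wrist_force: [0.1, 0.8, -0.8]
opening: 0.0929
```

```bash
python3 -c "
from h import *
print(telemetry.sense()['joint_positions'].round(4).tolist())
plan([.30,.20,.50],0.3)"
```

```text
[1.2624, 0.2277, 1.1501, 0.0, 1.761, -0.0846]
t=2.30 TCP [0.1221 0.5365 0.4999] psi 1.347 open 0.0929 F [ 0.1  0.8 -0.8]
txyz [-0.2481, -0.2886, -0.0009] wxyz [0.15, -0.07, 59.99] rows 10.0
```

Emit:
{"name": "drive_tool", "arguments": {
  "series": [
    {"wx": 0,"wy": 0,"wz": 60,"tx": -0.25,"ty": -0.29,"tz": 0,"grip": 1},
    {"wx": 0,"wy": 0,"wz": 60,"tx": -0.25,"ty": -0.29,"tz": 0,"grip": 1},
    {"wx": 0,"wy": 0,"wz": 60,"tx": -0.25,"ty": -0.29,"tz": 0,"grip": 1},
    {"wx": 0,"wy": 0,"wz": 60,"tx": -0.25,"ty": -0.29,"tz": 0,"grip": 1},
    {"wx": 0,"wy": 0,"wz": 60,"tx": -0.25,"ty": -0.29,"tz": 0,"grip": 1},
    {"wx": 0,"wy": 0,"wz": 60,"tx": -0.25,"ty": -0.29,"tz": 0,"grip": 1},
    {"wx": 0,"wy": 0,"wz": 60,"tx": -0.25,"ty": -0.29,"tz": 0,"grip": 1},
    {"wx": 0,"wy": 0,"wz": 60,"tx": -0.25,"ty": -0.29,"tz": 0,"grip": 1},
    {"wx": 0,"wy": 0,"wz": 60,"tx": -0.25,"ty": -0.29,"tz": 0,"grip": 1},
    {"wx": 0,"wy": 0,"wz": 60,"tx": -0.25,"ty": -0.29,"tz": 0,"grip": 1}
  ]
}}

```text
time: 3.13
ee_pos: [0.303, 0.194, 0.4979]
orientation: [-1.875, -2.52, -0.001]
wrist_force: [-0.1, -0.2, -1.3]
opening: 0.0932
```

```bash
python3 -c "
from h import *
print(telemetry.sense()['joint_positions'].round(4).tolist())
plan([.42,-.21,.45],-.869)
for n in('scene','top'): cv2.imwrite('pics/%s1.png'%n,viewer.grab_frame(n)['image'])"
```

```text
[0.4394, -0.1679, 1.5633, 0.0007, 1.7461, 0.1479]
t=3.13 TCP [0.303  0.194  0.4979] psi 0.292 open 0.0932 F [-0.1 -0.2 -1.3]
txyz [-0.4207, -0.0041, 0.0476] wxyz [-0.02, -0.04, 66.5] rows 11.0
```

View pics/scene1.png

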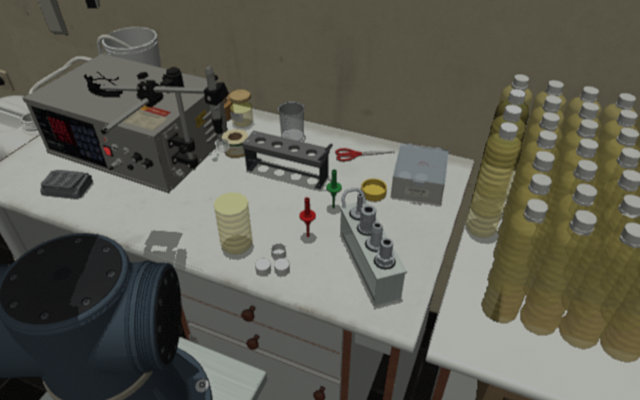

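Emit:
{"name": "drive_tool", "arguments": {
  "series": [
    {"wx": 0,"wy": 0,"wz": 66,"tx": -0.42,"ty": 0,"tz": 0,"grip": 1},
    {"wx": 0,"wy": 0,"wz": 66,"tx": -0.42,"ty": 0,"tz": 0,"grip": 1},
    {"wx": 0,"wy": 0,"wz": 66,"tx": -0.42,"ty": 0,"tz": 0,"grip": 1},
    {"wx": 0,"wy": 0,"wz": 66,"tx": -0.42,"ty": 0,"tz": 0,"grip": 1},
    {"wx": 0,"wy": 0,"wz": 66,"tx": -0.42,"ty": 0,"tz": 0,"grip": 1},
    {"wx": 0,"wy": 0,"wz": 66,"tx": -0.42,"ty": 0,"tz": 0,"grip": 1},
    {"wx": 0,"wy": 0,"wz": 66,"tx": -0.42,"ty": 0,"tz": 0,"grip": 1},
    {"wx": 0,"wy": 0,"wz": 66,"tx": -0.42,"ty": 0,"tz": 0,"grip": 1},
    {"wx": 0,"wy": 0,"wz": 66,"tx": -0.42,"ty": 0,"tz": 0,"grip": 1},
    {"wx": 0,"wy": 0,"wz": 66,"tx": -0.42,"ty": 0,"tz": 0,"grip": 1}
  ]
}}

```text
time: 4.07
ee_pos: [0.4242, -0.2007, 0.4963]
orientation: [-2.942, -1.091, 0.001]
wrist_force: [0.8, 1.0, 1.0]
opening: 0.0929
```

```bash
python3 -c "
from h import *
print(telemetry.sense()['joint_positions'].round(4).tolist())
plan([*D[0],.20],-.869)
plan([*D[0],.10],-.869)
for n in('scene','top'): cv2.imwrite('pics/%s2.png'%n,viewer.grab_frame(n)['image'])"
```

```text
[-0.5422, 0.0596, 1.3532, 0.0018, 1.7317, 0.3186]
t=4.07 TCP [ 0.4242 -0.2007  0.4963] psi -0.861 open 0.0929 F [0.8 1.  1. ]
txyz [0.0548, 0.045, 0.2962] wxyz [-0.19, -0.04, 0.48] rows 8.0
t=4.07 TCP [ 0.4242 -0.2007  0.4963] psi -0.861 open 0.0929 F [0.8 1.  1. ]
txyz [0.0548, 0.0453, 0.3962] wxyz [-0.19, -0.04, 0.48] rows 10.0
```

View pics/scene2.png

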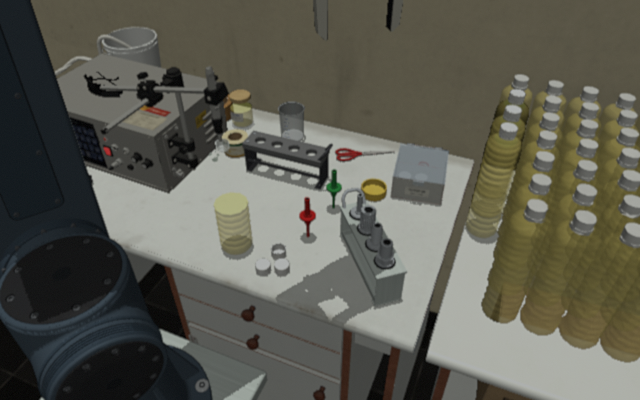

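View pics/top2.png

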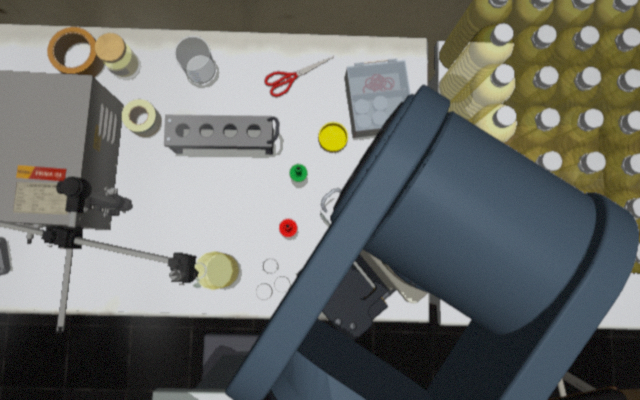

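Emit:
{"name": "drive_tool", "arguments": {
  "series": [
    {"wx": 0,"wy": 0,"wz": 0.5,"tx": 0.055,"ty": 0.045,"tz": 0.03,"grip": 1},
    {"wx": 0,"wy": 0,"wz": 0.5,"tx": 0.055,"ty": 0.045,"tz": 0.2,"grip": 1},
    {"wx": 0,"wy": 0,"wz": 0.5,"tx": 0.055,"ty": 0.045,"tz": 0.296,"grip": 1},
    {"wx": 0,"wy": 0,"wz": 0.5,"tx": 0.055,"ty": 0.045,"tz": 0.296,"grip": 1},
    {"wx": 0,"wy": 0,"wz": 0.5,"tx": 0.055,"ty": 0.045,"tz": 0.296,"grip": 1},
    {"wx": 0,"wy": 0,"wz": 0.5,"tx": 0.055,"ty": 0.045,"tz": 0.296,"grip": 1},
    {"wx": 0,"wy": 0,"wz": 0.5,"tx": 0.055,"ty": 0.045,"tz": 0.296,"grip": 1},
    {"wx": 0,"wy": 0,"wz": 0.5,"tx": 0.055,"ty": 0.045,"tz": 0.296,"grip": 1},
    {"wx": 0,"wy": 0,"wz": 0.5,"tx": 0.055,"ty": 0.045,"tz": 0.296,"grip": 1},
    {"wx": 0,"wy": 0,"wz": 0.5,"tx": 0.055,"ty": 0.045,"tz": 0.296,"grip": 1}
  ]
}}

```text
time: 5.0
ee_pos: [0.4945, -0.1976, 0.1974]
orientation: [-2.94, -1.084, 0.008]
wrist_force: [0.3, -0.5, 0.5]
opening: 0.093
```

```bash
python3 -c "
from h import *
print(telemetry.sense()['joint_positions'].round(4).tolist())
plan([*D[0],.10],-.869)
for n in('scene','top'):
    f=viewer.grab_frame(n); im=f['image']; s,p,R=state()
    for k in (-.0465,0,.0465):
        cv2.circle(im,tuple(int(round(v)) for v in proj(f,p+R[:,1]*k)),2,(0,0,255),1)
    cv2.imwrite('pics/%s3.png'%n,im)"
```

```text
[-0.4684, 0.3475, 1.7133, 0.0019, 1.0904, 0.395]
t=5.00 TCP [ 0.4945 -0.1976  0.1974] psi -0.864 open 0.0930 F [ 0.3 -0.5  0.5]
txyz [-0.0, 0.0016, 0.0974] wxyz [-0.54, 0.13, 0.27] rows 3.0
```

View pics/scene3.png

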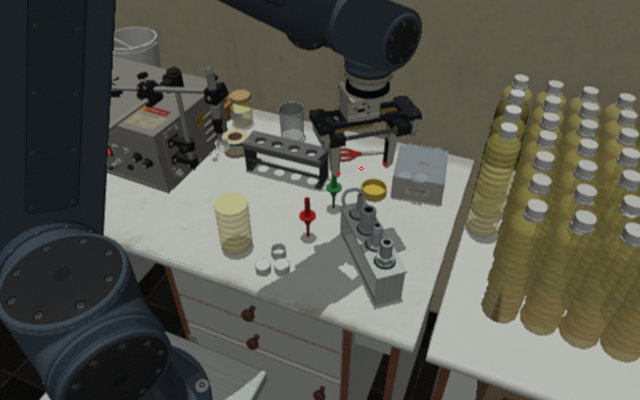

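View pics/top3.png

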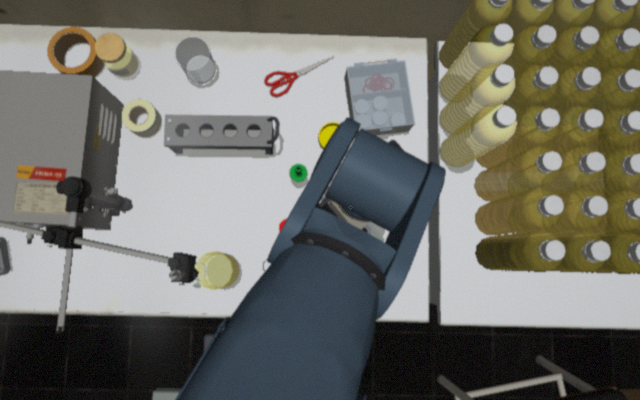

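```bash
python3 -c "
import cv2
im=cv2.imread('pics/scene3.png');cv2.imwrite('pics/z4.png',cv2.resize(im[95:255,310:420],None,fx=5,fy=3.75*5/3.75,interpolation=cv2.INTER_CUBIC)[:600])"
```

```text
(no output)
```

View pics/z4.png

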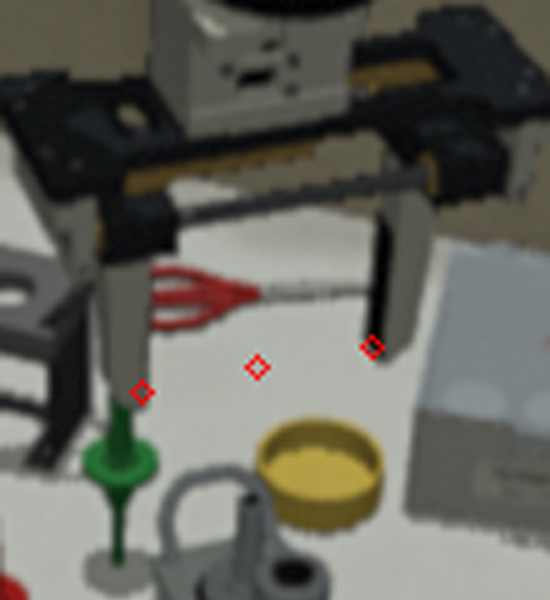

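Emit:
{"name": "drive_tool", "arguments": {
  "series": [
    {"wx": -0.5,"wy": 0.1,"wz": 0.3,"tx": 0,"ty": 0.002,"tz": 0.04,"grip": 1},
    {"wx": -0.5,"wy": 0.1,"wz": 0.3,"tx": 0,"ty": 0.002,"tz": 0.08,"grip": 1},
    {"wx": -0.5,"wy": 0.1,"wz": 0.3,"tx": 0,"ty": 0.002,"tz": 0.095,"grip": 1},
    {"wx": -0.5,"wy": 0.1,"wz": 0.3,"tx": 0,"ty": 0.002,"tz": 0.095,"grip": 0.2},
    {"wx": -0.5,"wy": 0.1,"wz": 0.3,"tx": 0,"ty": 0.002,"tz": 0.095,"grip": -0.2},
    {"wx": -0.5,"wy": 0.1,"wz": 0.3,"tx": 0,"ty": 0.002,"tz": 0.095,"grip": -0.4},
    {"wx": -0.5,"wy": 0.1,"wz": 0.3,"tx": 0,"ty": 0.002,"tz": 0.095,"grip": -0.4},
    {"wx": -0.5,"wy": 0.1,"wz": 0.3,"tx": 0,"ty": 0.002,"tz": 0.095,"grip": -0.4}
  ]
}}

```text
time: 5.77
ee_pos: [0.4975, -0.2006, 0.1069]
orientation: [2.945, 1.076, 0.008]
wrist_force: [0.3, 1.0, -0.1]
opening: 0.0643
```

```bash
python3 -c "
from h import *
plan([*D[0],.10],-.869)
for n in('scene',):
    f=viewer.grab_frame(n); im=f['image']; s,p,R=state();o=s['opening']/2
    for k in (-o,0,o):
        cv2.circle(im,tuple(int(round(v)) for v in proj(f,p+R[:,1]*k)),1,(0,0,255),1)
    cv2.imwrite('pics/z5.png',cv2.resize(im[140:260,310:420],None,fx=5,fy=5,interpolation=cv2.INTER_CUBIC))"
```

```text
t=5.77 TCP [ 0.4975 -0.2006  0.1069] psi -0.871 open 0.0643 F [ 0.3  1.  -0.1]
txyz [-0.0006, -0.0038, 0.0068] wxyz [0.43, -0.17, -0.09] rows 1.0
```

View pics/z5.png

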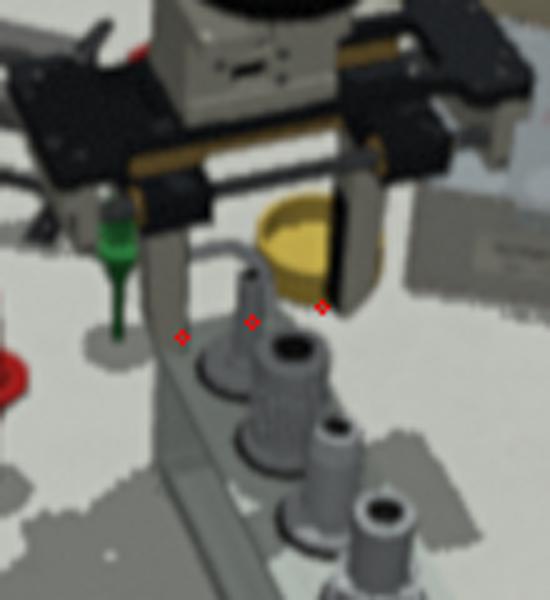

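Emit:
{"name": "drive_tool", "arguments": {
  "series": [
    {"wx": 0.4,"wy": -0.2,"wz": 0,"tx": -0.001,"ty": -0.004,"tz": 0.006,"grip": -0.4},
    {"wx": 0.4,"wy": -0.2,"wz": 0,"tx": -0.001,"ty": -0.004,"tz": 0.006,"grip": -0.4},
    {"wx": 0.4,"wy": -0.2,"wz": 0,"tx": -0.001,"ty": -0.004,"tz": 0.006,"grip": -0.4},
    {"wx": 0.4,"wy": -0.2,"wz": 0,"tx": -0.001,"ty": -0.004,"tz": 0.006,"grip": -0.4}
  ],
  "grip_force": 20
}}

```text
time: 6.15
ee_pos: [0.494, -0.1981, 0.1004]
orientation: [2.951, 1.077, -0.001]
wrist_force: [1.1, 0.3, -0.3]
opening: 0.0338
```

```bash
python3 -c "
from h import *
plan([*D[0],.10],-.869)
for n in('scene',):
    f=viewer.grab_frame(n); im=f['image']; s,p,R=state();o=s['opening']/2
    for k in (-o,0,o):
        cv2.circle(im,tuple(int(round(v)) for v in proj(f,p+R[:,1]*k)),1,(0,0,255),1)
    cv2.imwrite('pics/z6.png',cv2.resize(im[140:260,310:420],None,fx=5,fy=5,interpolation=cv2.INTER_CUBIC))"
```

```text
t=6.15 TCP [ 0.494  -0.1981  0.1004] psi -0.871 open 0.0338 F [ 1.1  0.3 -0.3]
txyz [0.0005, 0.0005, 0.0004] wxyz [-0.02, 0.05, -0.09] rows 1.0
```

View pics/z6.png

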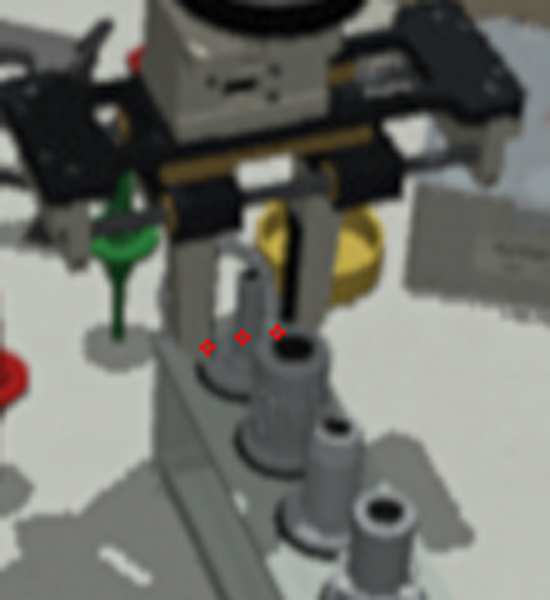

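Emit:
{"name": "drive_tool", "arguments": {
  "series": [
    {"wx": 0,"wy": 0,"wz": 0,"tx": 0,"ty": 0,"tz": 0,"grip": -1},
    {"wx": 0,"wy": 0,"wz": 0,"tx": 0,"ty": 0,"tz": 0,"grip": -1},
    {"wx": 0,"wy": 0,"wz": 0,"tx": 0,"ty": 0,"tz": 0,"grip": -1},
    {"wx": 0,"wy": 0,"wz": 0,"tx": 0,"ty": 0,"tz": 0,"grip": -1},
    {"wx": 0,"wy": 0,"wz": 0,"tx": 0,"ty": 0,"tz": 0,"grip": -1}
  ],
  "grip_force": 25
}}

```text
time: 6.62
ee_pos: [0.494, -0.1982, 0.1004]
orientation: [2.951, 1.077, -0.001]
wrist_force: [0.5, -0.4, -0.9]
opening: 0.0115
```

```bash
python3 -c "
from h import *
plan([*D[0],.25],-.869)
"
```

```text
t=6.62 TCP [ 0.494  -0.1982  0.1004] psi -0.871 open 0.0115 F [ 0.5 -0.4 -0.9]
txyz [0.0004, 0.0004, -0.1496] wxyz [-0.0, 0.05, -0.09] rows 4.0
```

```bash
python3 -c "
import numpy as np
from scipy.optimize import least_squares
Q=[([1.262,.351,1.652,1.139],(.122,.536,.2186)),([1.2624,.2277,1.1501,1.761],(.1221,.5365,.4999)),([.4394,-.1679,1.5633,1.7461],(.303,.194,.4979)),([-.5422,.0596,1.3532,1.7317],(.4242,-.2007,.4963)),([-.4684,.3475,1.7133,1.0904],(.4945,-.1976,.1974))]
def f(x):
    a2,a3,e,h,l=x;o=[]
    for q,p in Q:
        r=np.hypot(p[0],p[1]);rp=np.sqrt(max(r*r-l*l,0))
        o+= [a2*np.sin(q[1])+a3*np.sin(q[1]+q[2])+e-rp, a2*np.cos(q[1])+a3*np.cos(q[1]+q[2])+h-p[2]]
    return o
s=least_squares(f,[.5,.4,0,0,.047]);print(s.x.round(4),np.abs(s.fun).max())
"
```

```text
[ 0.4348  0.4382  0.0067 -0.0066  0.    ] 0.01525761087454236
```

Emit:
{"name": "drive_tool", "arguments": {
  "series": [
    {"wx": 0,"wy": 0,"wz": 0,"tx": 0,"ty": 0,"tz": -0.02,"grip": -1},
    {"wx": 0,"wy": 0,"wz": 0,"tx": 0,"ty": 0,"tz": -0.05,"grip": -1},
    {"wx": 0,"wy": 0,"wz": 0,"tx": 0,"ty": 0,"tz": -0.08,"grip": -1},
    {"wx": 0,"wy": 0,"wz": 0,"tx": 0,"ty": 0,"tz": -0.11,"grip": -1},
    {"wx": 0,"wy": 0,"wz": 0,"tx": 0,"ty": 0,"tz": -0.14,"grip": -1},
    {"wx": 0,"wy": 0,"wz": 0,"tx": 0,"ty": 0,"tz": -0.14,"grip": -1},
    {"wx": 0,"wy": 0,"wz": 0,"tx": 0,"ty": 0,"tz": -0.14,"grip": -1}
  ]
}}

```text
time: 7.2
ee_pos: [0.4945, -0.1983, 0.2415]
orientation: [2.949, 1.077, 0.001]
wrist_force: [0.1, 0.0, -2.1]
opening: 0.0113
```

```bash
python3 -c "
from h import *
plan([*C[0],.24],PC)
f=viewer.grab_frame('scene'); cv2.imwrite('pics/z7.png',f['image'])
"
```

```text
t=7.20 TCP [ 0.4945 -0.1983  0.2415] psi -0.871 open 0.0113 F [ 0.1  0.  -2.1]
txyz [0.2322, -0.0322, 0.0014] wxyz [0.12, 0.05, -51.32] rows 8.0
```

View pics/z7.png

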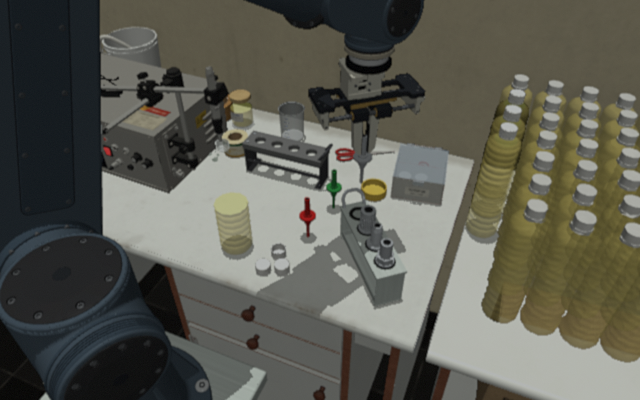

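Emit:
{"name": "drive_tool", "arguments": {
  "series": [
    {"wx": 0,"wy": 0,"wz": -7,"tx": 0.029,"ty": -0.004,"tz": 0,"grip": -1},
    {"wx": 0,"wy": 0,"wz": -14,"tx": 0.058,"ty": -0.008,"tz": 0,"grip": -1},
    {"wx": 0,"wy": 0,"wz": -21,"tx": 0.09,"ty": -0.012,"tz": 0,"grip": -1},
    {"wx": 0,"wy": 0,"wz": -28,"tx": 0.12,"ty": -0.016,"tz": 0,"grip": -1},
    {"wx": 0,"wy": 0,"wz": -35,"tx": 0.15,"ty": -0.021,"tz": 0,"grip": -1},
    {"wx": 0,"wy": 0,"wz": -42,"tx": 0.18,"ty": -0.025,"tz": 0,"grip": -1},
    {"wx": 0,"wy": 0,"wz": -49,"tx": 0.21,"ty": -0.029,"tz": 0,"grip": -1},
    {"wx": 0,"wy": 0,"wz": -51.3,"tx": 0.232,"ty": -0.032,"tz": 0,"grip": -1},
    {"wx": 0,"wy": 0,"wz": -51.3,"tx": 0.232,"ty": -0.032,"tz": 0,"grip": -1},
    {"wx": 0,"wy": 0,"wz": -51.3,"tx": 0.232,"ty": -0.032,"tz": 0,"grip": -1}
  ]
}}

```text
time: 8.08
ee_pos: [0.6502, -0.0232, 0.2373]
orientation: [-2.19, -2.248, 0.005]
wrist_force: [-0.8, 0.3, -1.6]
opening: 0.0112
```

```bash
cat >> h.py <<'E'
def zoom(name,x0,y0,x1,y1,k,cam='scene'):
    f=viewer.grab_frame(cam);cv2.imwrite('pics/%s.png'%name,cv2.resize(f['image'][y0:y1,x0:x1],None,fx=k,fy=k,interpolation=cv2.INTER_CUBIC));return f
E
python3 -c "
from h import *
plan([*C[0],.165],PC)
zoom('z8',230,60,390,210,4)
"
```

```text
t=8.08 TCP [ 0.6502 -0.0232  0.2373] psi 0.026 open 0.0112 F [-0.8  0.3 -1.6]
txyz [-0.0009, 0.0014, 0.0723] wxyz [-0.26, -0.0, 0.04] rows 2.0
```

View pics/z8.png

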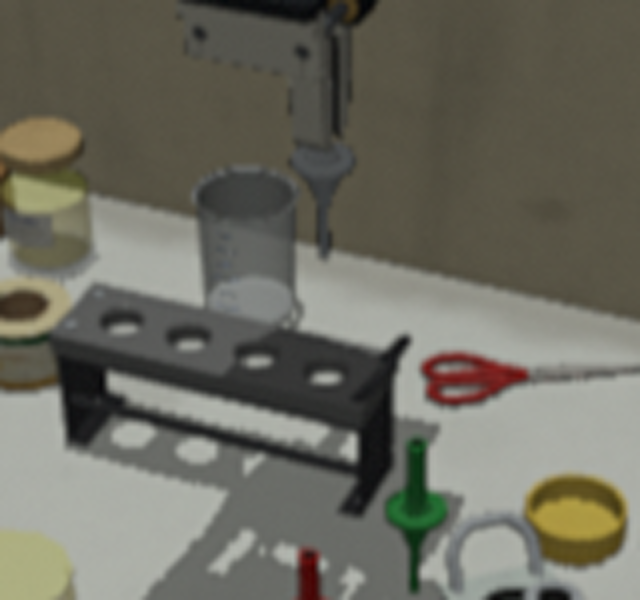

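Emit:
{"name": "drive_tool", "arguments": {
  "series": [
    {"wx": -0.2,"wy": 0,"wz": 0,"tx": -0.001,"ty": 0.001,"tz": 0.03,"grip": -1},
    {"wx": -0.2,"wy": 0,"wz": 0,"tx": -0.001,"ty": 0.001,"tz": 0.055,"grip": -1},
    {"wx": -0.2,"wy": 0,"wz": 0,"tx": -0.001,"ty": 0.001,"tz": 0.068,"grip": -1},
    {"wx": -0.2,"wy": 0,"wz": 0,"tx": -0.001,"ty": 0.001,"tz": 0.068,"grip": -1},
    {"wx": -0.2,"wy": 0,"wz": 0,"tx": -0.001,"ty": 0.001,"tz": 0.068,"grip": -1}
  ]
}}

```text
time: 8.55
ee_pos: [0.6504, -0.0256, 0.1699]
orientation: [-2.195, -2.247, 0.002]
wrist_force: [0.3, -0.2, -0.2]
opening: 0.0115
```

```bash
python3 -c "
from h import *
plan([*C[0],.10],PC)
f=zoom('z9',270,100,350,190,6)
s,p,R=state(); print(proj(f,p+[0,0,-.0754]), proj(f,[*C[0],.085]))
"
```

```text
t=8.55 TCP [ 0.6504 -0.0256  0.1699] psi 0.023 open 0.0115 F [ 0.3 -0.2 -0.2]
txyz [0.0015, 0.001, 0.0699] wxyz [-0.08, 0.0, -0.09] rows 2.0
[311.37458127 147.78432053] [310.93611547 151.24442198]
```

View pics/z9.png

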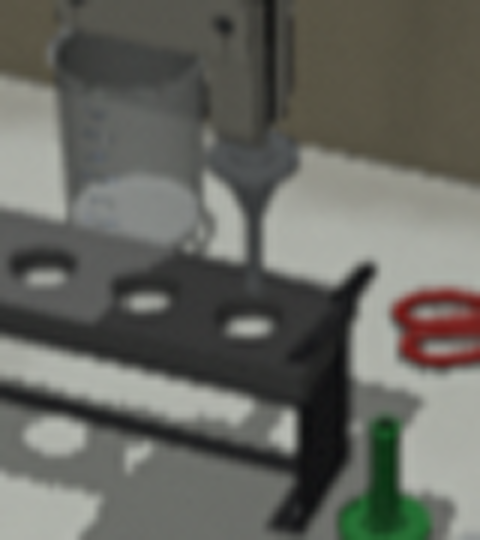

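```bash
python3 -c "
from h import *
f=viewer.grab_frame('scene');s,p,R=state()
im=f['image'][130:165,295:330];cv2.imwrite('pics/z10.png',cv2.resize(np.clip(im.astype(float)*2,0,255).astype(np.uint8),None,fx=16,fy=16,interpolation=cv2.INTER_NEAREST))
t=p+[0,0,-.0754];print([(proj(f,t+np.eye(3)[i]*.001)-proj(f,t)).round(3) for i in range(3)])
"
```

```text
[array([ 0.171, -0.23 ]), array([-0.39 , -0.097]), array([-0.006, -0.347])]
```

View pics/z10.png

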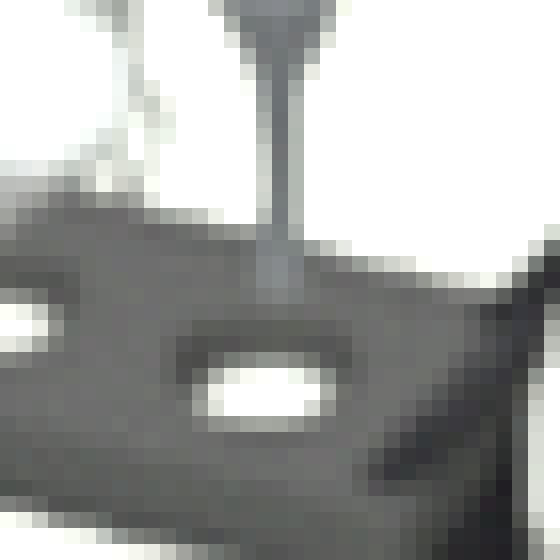

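Emit:
{"name": "drive_tool", "arguments": {
  "series": [
    {"wx": 0,"wy": 0,"wz": 0,"tx": 0.001,"ty": -0.003,"tz": 0.005,"grip": -1},
    {"wx": 0,"wy": 0,"wz": 0,"tx": 0.001,"ty": -0.003,"tz": 0.018,"grip": -1},
    {"wx": 0,"wy": 0,"wz": 0,"tx": 0.001,"ty": -0.003,"tz": 0.018,"grip": -1},
    {"wx": 0,"wy": 0,"wz": 0,"tx": 0.001,"ty": -0.003,"tz": 0.018,"grip": -1}
  ]
}}

```text
time: 8.98
ee_pos: [0.6478, -0.0244, 0.1526]
orientation: [2.195, 2.248, -0.0]
wrist_force: [-1.2, -0.8, -1.3]
opening: 0.0118
```

```bash
python3 -c "
from h import *
plan([*C[0],.10],PC)
f=viewer.grab_frame('scene');s,p,R=state()
im=f['image'][130:165,295:330];cv2.imwrite('pics/z11.png',cv2.resize(np.clip(im.astype(float)*2,0,255).astype(np.uint8),None,fx=16,fy=16,interpolation=cv2.INTER_NEAREST))
cv2.imwrite('pics/top4.png',viewer.grab_frame('top')['image'])
"
```

```text
t=8.98 TCP [ 0.6478 -0.0244  0.1526] psi 0.024 open 0.0118 F [-1.2 -0.8 -1.3]
txyz [0.0002, 0.0035, 0.0526] wxyz [-0.0, 0.01, -0.06] rows 2.0
```

View pics/z11.png

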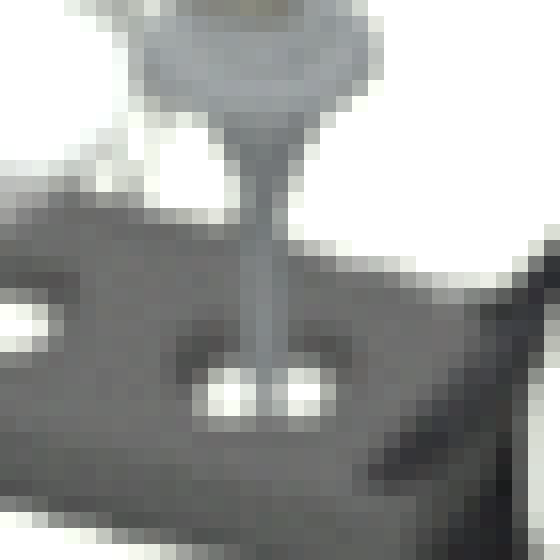

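View pics/top4.png

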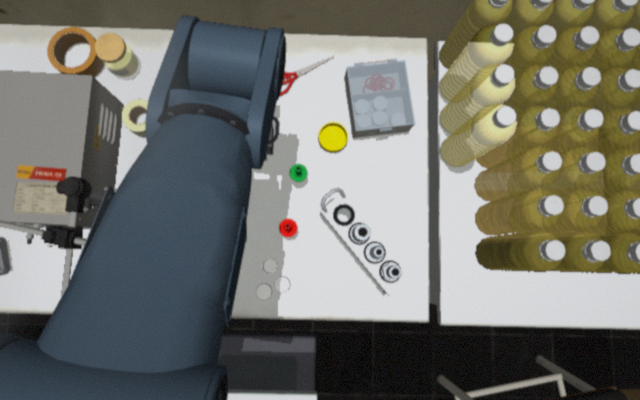

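Emit:
{"name": "drive_tool", "arguments": {
  "series": [
    {"wx": 0,"wy": 0,"wz": 0,"tx": -0.001,"ty": -0.001,"tz": 0.01,"grip": -1},
    {"wx": 0,"wy": 0,"wz": 0,"tx": -0.001,"ty": -0.001,"tz": 0.02,"grip": -1},
    {"wx": 0,"wy": 0,"wz": 0,"tx": -0.001,"ty": -0.001,"tz": 0.03,"grip": -1},
    {"wx": 0,"wy": 0,"wz": 0,"tx": -0.001,"ty": -0.001,"tz": 0.04,"grip": -1},
    {"wx": 0,"wy": 0,"wz": 0,"tx": -0.001,"ty": -0.001,"tz": 0.044,"grip": -1},
    {"wx": 0,"wy": 0,"wz": 0,"tx": -0.001,"ty": -0.001,"tz": 0.044,"grip": -1},
    {"wx": 0,"wy": 0,"wz": 0,"tx": -0.001,"ty": -0.001,"tz": 0.044,"grip": -1}
  ]
}}

```text
time: 9.67
ee_pos: [0.6474, -0.0255, 0.1092]
orientation: [2.194, 2.247, 0.001]
wrist_force: [-0.3, 0.6, -1.9]
opening: 0.0115
```

```bash
python3 -c "
from h import *
plan([*C[0],.10],PC);print(telemetry.sense()['ft_torque'].round(2))
f=zoom('z12',280,100,345,180,8)
"
```

```text
t=9.67 TCP [ 0.6474 -0.0255  0.1092] psi 0.024 open 0.0115 F [-0.3  0.6 -1.9]
txyz [0.0013, 0.0039, 0.0092] wxyz [0.05, 0.03, -0.06] rows 1.0
[-0.04  0.08  0.02]
```

View pics/z12.png

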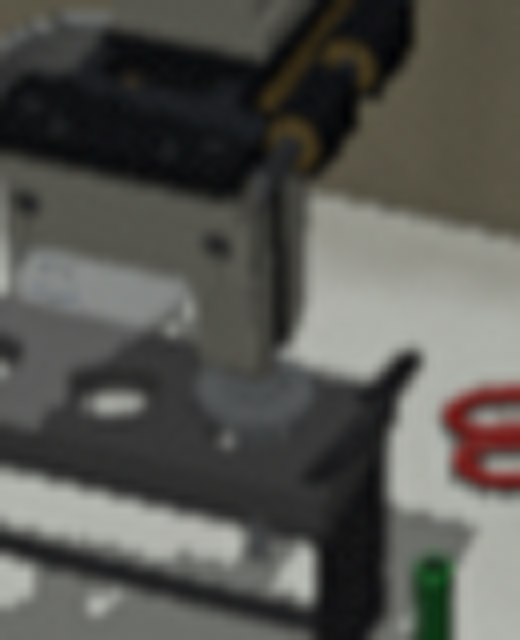

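Going well, no contact force. Seat it.

Emit:
{"name": "drive_tool", "arguments": {
  "series": [
    {"wx": 0,"wy": 0,"wz": 0,"tx": 0,"ty": 0,"tz": 0.003,"grip": -1},
    {"wx": 0,"wy": 0,"wz": 0,"tx": 0,"ty": 0,"tz": 0.006,"grip": -1},
    {"wx": 0,"wy": 0,"wz": 0,"tx": 0,"ty": 0,"tz": 0.008,"grip": -1},
    {"wx": 0,"wy": 0,"wz": 0,"tx": 0,"ty": 0,"tz": 0.008,"grip": -1},
    {"wx": 0,"wy": 0,"wz": 0,"tx": 0,"ty": 0,"tz": 0.008,"grip": -1}
  ]
}}

```text
time: 10.13
ee_pos: [0.6485, -0.025, 0.1019]
orientation: [2.193, 2.246, 0.005]
wrist_force: [5.6, 4.8, -0.1]
opening: 0.0113
```

```bash
python3 -c "
from h import *
plan([*C[0],.10],PC);print(telemetry.sense()['ft_torque'].round(2))
f=zoom('z13',280,100,345,180,8)
"
```

```text
t=10.13 TCP [ 0.6485 -0.025   0.1019] psi 0.024 open 0.0113 F [ 5.6  4.8 -0.1]
txyz [0.0008, 0.0028, 0.0019] wxyz [0.24, -0.01, -0.06] rows 1.0
[ 0.79 -1.01 -0.01]
```

View pics/z13.png

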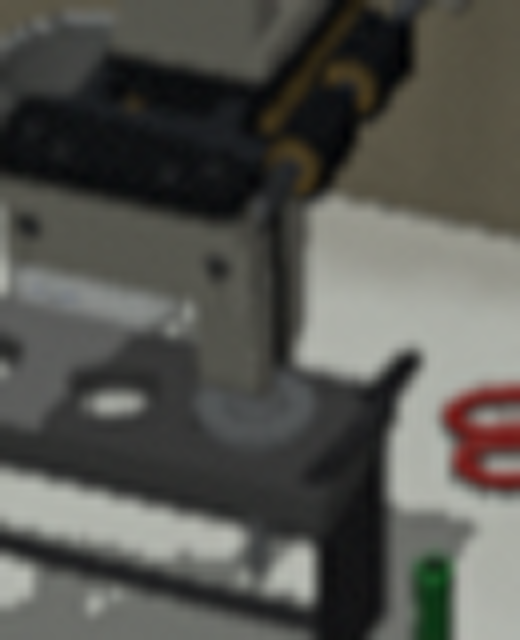

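Emit:
{"name": "drive_tool", "arguments": {
  "series": [
    {"wx": 0,"wy": 0,"wz": 0,"tx": 0.001,"ty": 0.001,"tz": 0.002,"grip": -1},
    {"wx": 0,"wy": 0,"wz": 0,"tx": 0.001,"ty": 0.001,"tz": 0.002,"grip": -1},
    {"wx": 0,"wy": 0,"wz": 0,"tx": 0.001,"ty": 0.001,"tz": 0.002,"grip": -1}
  ]
}}

```text
time: 10.43
ee_pos: [0.6496, -0.0242, 0.1004]
orientation: [2.192, 2.246, 0.004]
wrist_force: [-0.7, 0.3, 5.0]
opening: 0.0114
```

```bash
python3 -c "
from h import *
plan([*C[0],.10],PC)
"
```

```text
t=10.43 TCP [ 0.6496 -0.0242  0.1004] psi 0.024 open 0.0114 F [-0.7  0.3  5. ]
txyz [0.0, 0.0017, 0.0005] wxyz [0.25, 0.03, -0.05] rows 1.0
```

Emit:
{"name": "drive_tool", "arguments": {
  "series": [
    {"wx": 0,"wy": 0,"wz": 0,"tx": 0,"ty": 0,"tz": 0,"grip": -0.6},
    {"wx": 0,"wy": 0,"wz": 0,"tx": 0,"ty": 0,"tz": 0,"grip": -0.4},
    {"wx": 0,"wy": 0,"wz": 0,"tx": 0,"ty": 0,"tz": 0,"grip": -0.2},
    {"wx": 0,"wy": 0,"wz": 0,"tx": 0,"ty": 0,"tz": 0,"grip": -0.2}
  ]
}}

```text
time: 10.77
ee_pos: [0.6495, -0.0242, 0.1002]
orientation: [2.192, 2.246, 0.004]
wrist_force: [-0.5, 0.0, -0.6]
opening: 0.0334
```

```bash
python3 -c "
from h import *
plan([*C[0],.22],PC)
f=zoom('z14',280,100,345,180,8)
"
```

```text
t=10.77 TCP [ 0.6495 -0.0242  0.1002] psi 0.024 open 0.0334 F [-0.5  0.  -0.6]
txyz [-0.0, 0.0023, -0.1197] wxyz [0.23, 0.03, -0.05] rows 3.0
```

View pics/z14.png

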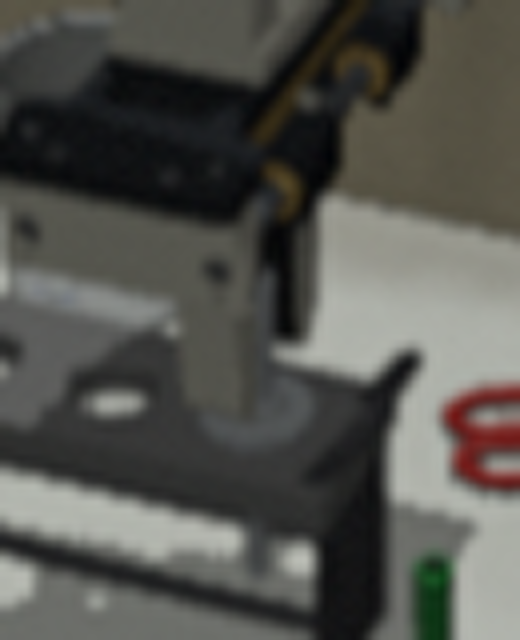

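Emit:
{"name": "drive_tool", "arguments": {
  "series": [
    {"wx": 0,"wy": 0,"wz": 0,"tx": 0,"ty": 0,"tz": -0.03,"grip": 0},
    {"wx": 0,"wy": 0,"wz": 0,"tx": 0,"ty": 0,"tz": -0.07,"grip": 0},
    {"wx": 0,"wy": 0,"wz": 0,"tx": 0,"ty": 0,"tz": -0.1,"grip": 0.5},
    {"wx": 0,"wy": 0,"wz": 0,"tx": 0,"ty": 0,"tz": -0.12,"grip": 0.5},
    {"wx": 0,"wy": 0,"wz": 0,"tx": 0,"ty": 0,"tz": -0.12,"grip": 0.5}
  ]
}}

```text
time: 11.23
ee_pos: [0.6508, -0.0243, 0.2252]
orientation: [2.188, 2.242, 0.011]
wrist_force: [-0.2, 0.2, 0.2]
opening: 0.0619
```

```bash
python3 -c "
from h import *
plan([*D[1],.20],PD)
f=zoom('z15',280,100,345,180,8)
"
```

```text
t=11.23 TCP [ 0.6508 -0.0243  0.2252] psi 0.024 open 0.0619 F [-0.2  0.2  0.2]
txyz [-0.1982, -0.1956, 0.0233] wxyz [0.64, -0.21, 51.17] rows 8.0
```

View pics/z15.png

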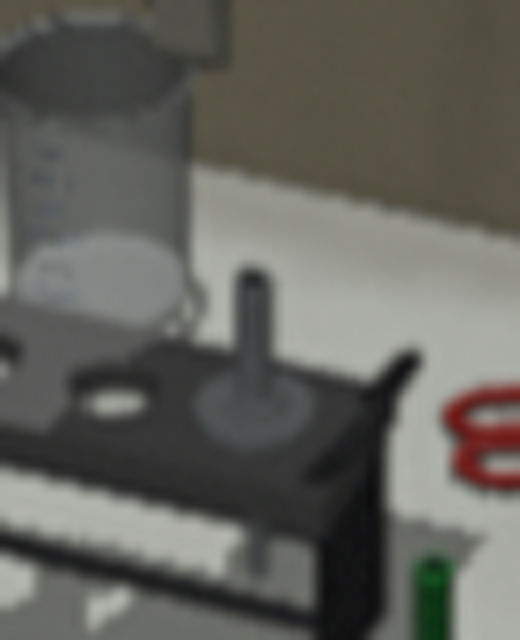

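Emit:
{"name": "drive_tool", "arguments": {
  "series": [
    {"wx": 0.6,"wy": 0,"wz": 7,"tx": -0.025,"ty": -0.024,"tz": 0,"grip": 0.9},
    {"wx": 0.6,"wy": 0,"wz": 14,"tx": -0.05,"ty": -0.05,"tz": 0,"grip": 0.9},
    {"wx": 0.6,"wy": 0,"wz": 21,"tx": -0.08,"ty": -0.08,"tz": 0,"grip": 0.9},
    {"wx": 0.6,"wy": 0,"wz": 28,"tx": -0.11,"ty": -0.11,"tz": 0,"grip": 0.9},
    {"wx": 0.6,"wy": 0,"wz": 35,"tx": -0.135,"ty": -0.135,"tz": 0,"grip": 0.9},
    {"wx": 0.6,"wy": 0,"wz": 42,"tx": -0.16,"ty": -0.16,"tz": 0,"grip": 0.9},
    {"wx": 0.6,"wy": 0,"wz": 49,"tx": -0.19,"ty": -0.185,"tz": 0.01,"grip": 0.9},
    {"wx": 0.6,"wy": -0.2,"wz": 51.2,"tx": -0.198,"ty": -0.196,"tz": 0.023,"grip": 0.9},
    {"wx": 0.6,"wy": -0.2,"wz": 51.2,"tx": -0.198,"ty": -0.196,"tz": 0.023,"grip": 0.9},
    {"wx": 0.6,"wy": -0.2,"wz": 51.2,"tx": -0.198,"ty": -0.196,"tz": 0.023,"grip": 0.9}
  ]
}}

```text
time: 12.12
ee_pos: [0.4581, -0.2267, 0.1967]
orientation: [-2.947, -1.078, 0.006]
wrist_force: [0.1, -0.4, 0.3]
opening: 0.0883
```

```bash
python3 -c "
from h import *
plan([*(D[1]-[.0008,.0006]),.10],PD)
"
```

```text
t=12.12 TCP [ 0.4581 -0.2267  0.1967] psi -0.870 open 0.0883 F [ 0.1 -0.4  0.3]
txyz [0.0007, 0.0022, 0.0967] wxyz [-0.27, 0.15, -0.04] rows 3.0
```

Emit:
{"name": "drive_tool", "arguments": {
  "series": [
    {"wx": -0.3,"wy": 0.1,"wz": 0,"tx": 0.001,"ty": 0.002,"tz": 0.04,"grip": 0.9},
    {"wx": -0.3,"wy": 0.1,"wz": 0,"tx": 0.001,"ty": 0.002,"tz": 0.075,"grip": 0.9},
    {"wx": -0.3,"wy": 0.1,"wz": 0,"tx": 0.001,"ty": 0.002,"tz": 0.097,"grip": 0.9},
    {"wx": -0.3,"wy": 0.1,"wz": 0,"tx": 0.001,"ty": 0.002,"tz": 0.097,"grip": 0.5},
    {"wx": -0.3,"wy": 0.1,"wz": 0,"tx": 0.001,"ty": 0.002,"tz": 0.097,"grip": 0.2},
    {"wx": -0.3,"wy": 0.1,"wz": 0,"tx": 0.001,"ty": 0.002,"tz": 0.097,"grip": 0.1}
  ]
}}

```text
time: 12.62
ee_pos: [0.4609, -0.2274, 0.1012]
orientation: [2.948, 1.08, 0.001]
wrist_force: [0.3, 0.3, 0.6]
opening: 0.0727
```

```bash
python3 -c "
from h import *
plan([*(D[1]-[.0008,.0006]),.10],PD)
zoom('z16',310,140,420,260,5)
"
```

```text
t=12.62 TCP [ 0.4609 -0.2274  0.1012] psi -0.868 open 0.0727 F [0.3 0.3 0.6]
txyz [-0.0014, -0.0006, 0.0012] wxyz [0.14, 0.01, 0.05] rows 1.0
```

View pics/z16.png

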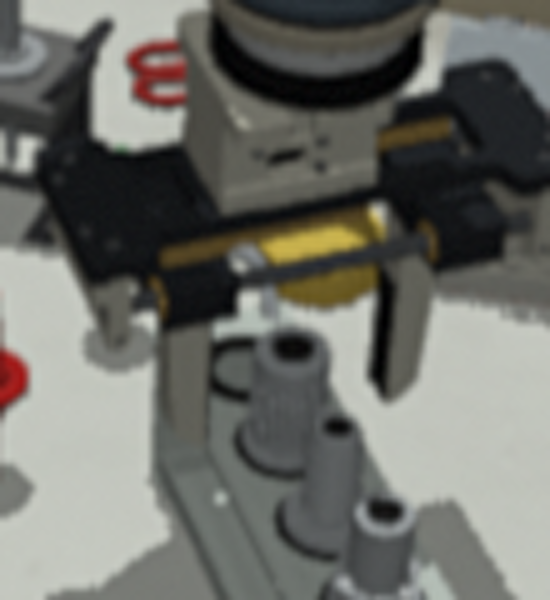

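Emit:
{"name": "drive_tool", "arguments": {
  "series": [
    {"wx": 0,"wy": 0,"wz": 0,"tx": -0.0015,"ty": -0.0005,"tz": 0.001,"grip": -0.1},
    {"wx": 0,"wy": 0,"wz": 0,"tx": -0.0015,"ty": -0.0005,"tz": 0.001,"grip": -0.6},
    {"wx": 0,"wy": 0,"wz": 0,"tx": -0.0015,"ty": -0.0005,"tz": 0.001,"grip": -1},
    {"wx": 0,"wy": 0,"wz": 0,"tx": -0.0015,"ty": -0.0005,"tz": 0.001,"grip": -1},
    {"wx": 0,"wy": 0,"wz": 0,"tx": -0.0015,"ty": -0.0005,"tz": 0.001,"grip": -1},
    {"wx": 0,"wy": 0,"wz": 0,"tx": -0.0015,"ty": -0.0005,"tz": 0.001,"grip": -1},
    {"wx": 0,"wy": 0,"wz": 0,"tx": -0.0015,"ty": -0.0005,"tz": 0.001,"grip": -1}
  ]
}}

```text
time: 13.25
ee_pos: [0.4595, -0.2282, 0.1006]
orientation: [2.947, 1.08, 0.002]
wrist_force: [-0.9, -0.6, 2.8]
opening: 0.0297
```

```bash
python3 -c "
from h import *
plan([*(D[1]-[.0008,.0006]),.24],PD)
"
```

```text
t=13.25 TCP [ 0.4595 -0.2282  0.1006] psi -0.869 open 0.0297 F [-0.9 -0.6  2.8]
txyz [0.0003, 0.0001, -0.1394] wxyz [0.18, -0.01, 0.03] rows 4.0
```

Emit:
{"name": "drive_tool", "arguments": {
  "series": [
    {"wx": 0,"wy": 0,"wz": 0,"tx": 0,"ty": 0,"tz": -0.02,"grip": -1},
    {"wx": 0,"wy": 0,"wz": 0,"tx": 0,"ty": 0,"tz": -0.05,"grip": -1},
    {"wx": 0,"wy": 0,"wz": 0,"tx": 0,"ty": 0,"tz": -0.08,"grip": -1},
    {"wx": 0,"wy": 0,"wz": 0,"tx": 0,"ty": 0,"tz": -0.11,"grip": -1},
    {"wx": 0,"wy": 0,"wz": 0,"tx": 0,"ty": 0,"tz": -0.14,"grip": -1},
    {"wx": 0,"wy": 0,"wz": 0,"tx": 0,"ty": 0,"tz": -0.15,"grip": -1},
    {"wx": 0,"wy": 0,"wz": 0,"tx": 0,"ty": 0,"tz": -0.15,"grip": -1}
  ]
}}

```text
time: 13.83
ee_pos: [0.46, -0.2283, 0.2524]
orientation: [2.944, 1.079, 0.006]
wrist_force: [1.7, -0.1, -1.2]
opening: 0.0298
```

```bash
cat >> h.py <<'E'
H=np.array([[.6495,-.0242],[.6484,.0208],[.6473,.0658],[.6462,.1108]])
E
python3 -c "
from h import *
plan([*H[1],.24],PC)
f=viewer.grab_frame('scene'); cv2.imwrite('pics/z17.png',f['image'])
"
```

```text
t=13.83 TCP [ 0.46   -0.2283  0.2524] psi -0.869 open 0.0298 F [ 1.7 -0.1 -1.2]
txyz [0.3048, -0.0686, 0.0124] wxyz [0.41, 0.1, -51.2] rows 8.0
```

View pics/z17.png

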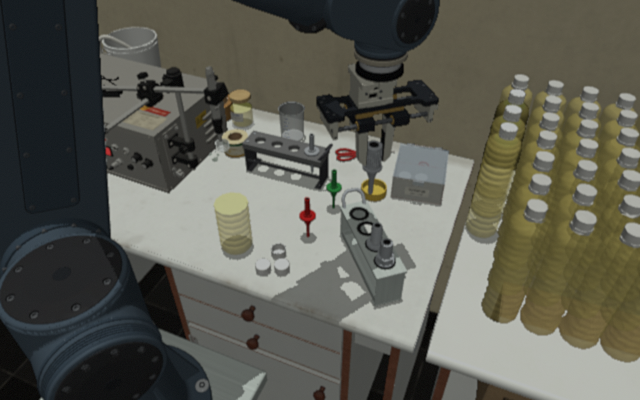

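Emit:
{"name": "drive_tool", "arguments": {
  "series": [
    {"wx": 0,"wy": 0,"wz": -6,"tx": 0.034,"ty": -0.008,"tz": 0,"grip": -1},
    {"wx": 0,"wy": 0,"wz": -12,"tx": 0.068,"ty": -0.015,"tz": 0,"grip": -1},
    {"wx": 0,"wy": 0,"wz": -18,"tx": 0.102,"ty": -0.023,"tz": 0,"grip": -1},
    {"wx": 0,"wy": 0,"wz": -24,"tx": 0.136,"ty": -0.03,"tz": 0,"grip": -1},
    {"wx": 0,"wy": 0,"wz": -30,"tx": 0.17,"ty": -0.038,"tz": 0,"grip": -1},
    {"wx": 0,"wy": 0,"wz": -36,"tx": 0.204,"ty": -0.046,"tz": 0,"grip": -1},
    {"wx": 0,"wy": 0,"wz": -42,"tx": 0.238,"ty": -0.053,"tz": 0,"grip": -1},
    {"wx": 0,"wy": 0,"wz": -48,"tx": 0.272,"ty": -0.061,"tz": 0,"grip": -1},
    {"wx": 0.4,"wy": 0.1,"wz": -51.2,"tx": 0.305,"ty": -0.0685,"tz": 0.01,"grip": -1},
    {"wx": 0.4,"wy": 0.1,"wz": -51.2,"tx": 0.305,"ty": -0.0685,"tz": 0.01,"grip": -1}
  ]
}}

```text
time: 14.72
ee_pos: [0.6486, 0.0258, 0.2347]
orientation: [-2.18, -2.251, 0.006]
wrist_force: [0.2, -0.5, -2.1]
opening: 0.0297
```

```bash
python3 -c "
from h import *
plan([*H[1],.155],PC)
"
```

```text
t=14.72 TCP [0.6486 0.0258 0.2347] psi 0.032 open 0.0297 F [ 0.2 -0.5 -2.1]
txyz [-0.0053, 0.0003, 0.0797] wxyz [-0.48, -0.2, 0.4] rows 2.0
```

Emit:
{"name": "drive_tool", "arguments": {
  "series": [
    {"wx": -0.4,"wy": 0,"wz": 0.3,"tx": -0.005,"ty": 0,"tz": 0.03,"grip": -1},
    {"wx": -0.4,"wy": 0,"wz": 0.3,"tx": -0.005,"ty": 0,"tz": 0.055,"grip": -1},
    {"wx": -0.4,"wy": 0,"wz": 0.3,"tx": -0.005,"ty": 0,"tz": 0.063,"grip": -1},
    {"wx": -0.4,"wy": 0,"wz": 0.3,"tx": -0.005,"ty": 0,"tz": 0.063,"grip": -1},
    {"wx": -0.4,"wy": 0,"wz": 0.3,"tx": -0.005,"ty": 0,"tz": 0.063,"grip": -1}
  ]
}}

```text
time: 15.13
ee_pos: [0.6481, 0.0208, 0.1714]
orientation: [-2.189, -2.248, -0.001]
wrist_force: [0.5, -0.4, 0.0]
opening: 0.0298
```

```bash
python3 -c "
from h import *
plan([*H[1],.155],PC)
"
```

```text
t=15.13 TCP [0.6481 0.0208 0.1714] psi 0.026 open 0.0298 F [ 0.5 -0.4  0. ]
txyz [-0.0001, 0.0003, 0.0164] wxyz [-0.14, -0.2, 0.08] rows 1.0
```

Emit:
{"name": "drive_tool", "arguments": {
  "series": [
    {"wx": -0.1,"wy": -0.2,"wz": 0,"tx": 0,"ty": 0,"tz": 0.01,"grip": -1},
    {"wx": -0.1,"wy": -0.2,"wz": 0,"tx": 0,"ty": 0,"tz": 0.02,"grip": -1},
    {"wx": -0.1,"wy": -0.2,"wz": 0,"tx": 0,"ty": 0,"tz": 0.02,"grip": -1},
    {"wx": -0.1,"wy": -0.2,"wz": 0,"tx": 0,"ty": 0,"tz": 0.02,"grip": -1}
  ]
}}

```text
time: 15.47
ee_pos: [0.6478, 0.0208, 0.151]
orientation: [-2.191, -2.25, 0.002]
wrist_force: [0.6, -0.2, -1.6]
opening: 0.0292
```

```bash
python3 -c "
from h import *
plan([*H[1],.1],PC)
zoom('z18',265,90,335,170,8)
"
```

```text
t=15.47 TCP [0.6478 0.0208 0.151 ] psi 0.026 open 0.0292 F [ 0.6 -0.2 -1.6]
txyz [-0.0001, 0.0007, 0.051] wxyz [-0.08, -0.0, 0.07] rows 2.0
```

View pics/z18.png

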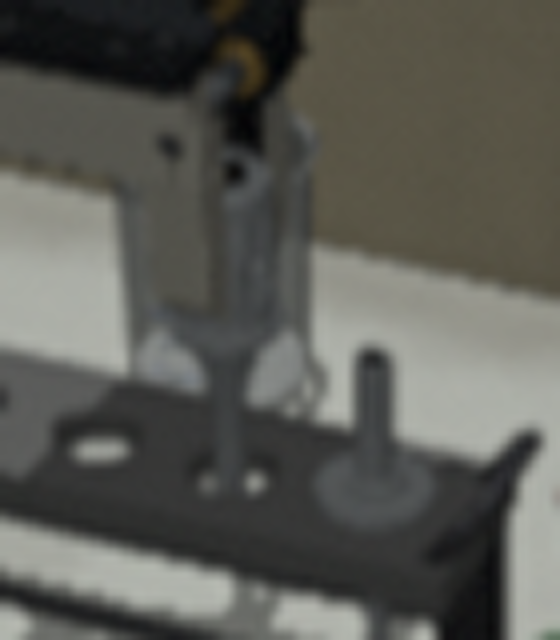

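Emit:
{"name": "drive_tool", "arguments": {
  "series": [
    {"wx": 0,"wy": 0,"wz": 0,"tx": 0,"ty": 0.001,"tz": 0.012,"grip": -1},
    {"wx": 0,"wy": 0,"wz": 0,"tx": 0,"ty": 0.001,"tz": 0.024,"grip": -1},
    {"wx": 0,"wy": 0,"wz": 0,"tx": 0,"ty": 0.001,"tz": 0.034,"grip": -1},
    {"wx": 0,"wy": 0,"wz": 0,"tx": 0,"ty": 0.001,"tz": 0.042,"grip": -1},
    {"wx": 0,"wy": 0,"wz": 0,"tx": 0,"ty": 0.001,"tz": 0.046,"grip": -1},
    {"wx": 0,"wy": 0,"wz": 0,"tx": 0,"ty": 0.001,"tz": 0.048,"grip": -1},
    {"wx": 0,"wy": 0,"wz": 0,"tx": 0,"ty": 0.001,"tz": 0.048,"grip": -1}
  ]
}}

```text
time: 16.1
ee_pos: [0.649, 0.0209, 0.1031]
orientation: [-2.191, -2.25, 0.001]
wrist_force: [-0.0, -0.0, -0.6]
opening: 0.0297
```

```bash
python3 -c "
from h import *
plan([*H[1],.1],PC)
"
```

```text
t=16.10 TCP [0.649  0.0209 0.1031] psi 0.026 open 0.0297 F [-0.  -0.  -0.6]
txyz [-0.0001, -0.0006, 0.0031] wxyz [-0.06, -0.0, 0.08] rows 1.0
```

No contact yet; the last 2–3 mm, then release.

Emit:
{"name": "drive_tool", "arguments": {
  "series": [
    {"wx": 0,"wy": 0,"wz": 0,"tx": 0,"ty": 0,"tz": 0.0015,"grip": -1},
    {"wx": 0,"wy": 0,"wz": 0,"tx": 0,"ty": 0,"tz": 0.003,"grip": -1},
    {"wx": 0,"wy": 0,"wz": 0,"tx": 0,"ty": 0,"tz": 0.003,"grip": -1}
  ]
}}

```text
time: 16.35
ee_pos: [0.6493, 0.0209, 0.1006]
orientation: [-2.192, -2.25, 0.0]
wrist_force: [-0.9, 0.0, 0.9]
opening: 0.0294
```

```bash
python3 -c "
from h import *
plan([*H[1],.1],PC)
"
```

```text
t=16.35 TCP [0.6493 0.0209 0.1006] psi 0.026 open 0.0294 F [-0.9  0.   0.9]
txyz [-0.0001, -0.0009, 0.0006] wxyz [-0.01, 0.0, 0.08] rows 1.0
```

Emit:
{"name": "drive_tool", "arguments": {
  "series": [
    {"wx": 0,"wy": 0,"wz": 0,"tx": 0,"ty": 0,"tz": 0,"grip": -0.2},
    {"wx": 0,"wy": 0,"wz": 0,"tx": 0,"ty": 0,"tz": 0,"grip": 0},
    {"wx": 0,"wy": 0,"wz": 0,"tx": 0,"ty": 0,"tz": 0,"grip": 0.1},
    {"wx": 0,"wy": 0,"wz": 0,"tx": 0,"ty": 0,"tz": 0,"grip": 0.1}
  ]
}}

```text
time: 16.68
ee_pos: [0.6494, 0.0209, 0.1008]
orientation: [2.192, 2.25, 0.0]
wrist_force: [-0.3, 0.9, 0.1]
opening: 0.0498
```

Emit:
{"name": "drive_tool", "arguments": {
  "series": [
    {"wx": 0,"wy": 0,"wz": 0,"tx": 0,"ty": 0,"tz": -0.03,"grip": 0.2},
    {"wx": 0,"wy": 0,"wz": 0,"tx": 0,"ty": 0,"tz": -0.07,"grip": 0.2},
    {"wx": 0,"wy": 0,"wz": 0,"tx": 0,"ty": 0,"tz": -0.1,"grip": 0.5},
    {"wx": 0,"wy": 0,"wz": 0,"tx": 0,"ty": 0,"tz": -0.12,"grip": 0.5},
    {"wx": 0,"wy": 0,"wz": 0,"tx": 0,"ty": 0,"tz": -0.12,"grip": 0.5}
  ]
}}

```text
time: 17.1
ee_pos: [0.6512, 0.0209, 0.2259]
orientation: [2.188, 2.246, 0.008]
wrist_force: [-0.2, 0.1, 0.6]
opening: 0.0683
```

```bash
python3 -c "
from h import *
plan([*(D[2]-[.0008,.0006]),.20],PD)
zoom('z19',265,90,335,170,8)
"
```

```text
t=17.10 TCP [0.6512 0.0209 0.2259] psi 0.026 open 0.0683 F [-0.2  0.1  0.6]
txyz [-0.2717, -0.2334, 0.0243] wxyz [0.42, -0.17, 51.3] rows 9.0
```

View pics/z19.png

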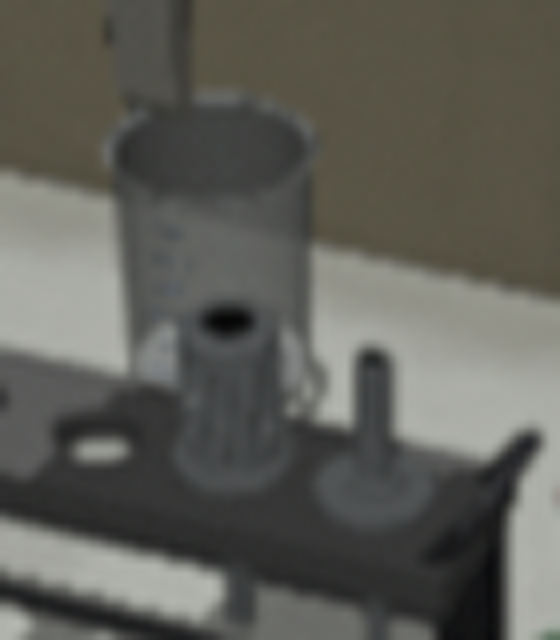

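Emit:
{"name": "drive_tool", "arguments": {
  "series": [
    {"wx": 0.4,"wy": 0,"wz": 6,"tx": -0.03,"ty": -0.026,"tz": 0,"grip": 0.9},
    {"wx": 0.4,"wy": 0,"wz": 12,"tx": -0.06,"ty": -0.052,"tz": 0,"grip": 0.9},
    {"wx": 0.4,"wy": 0,"wz": 18,"tx": -0.09,"ty": -0.077,"tz": 0,"grip": 0.9},
    {"wx": 0.4,"wy": 0,"wz": 24,"tx": -0.12,"ty": -0.103,"tz": 0,"grip": 0.9},
    {"wx": 0.4,"wy": 0,"wz": 30,"tx": -0.15,"ty": -0.129,"tz": 0,"grip": 0.9},
    {"wx": 0.4,"wy": 0,"wz": 36,"tx": -0.18,"ty": -0.155,"tz": 0,"grip": 0.9},
    {"wx": 0.4,"wy": 0,"wz": 42,"tx": -0.21,"ty": -0.18,"tz": 0,"grip": 0.9},
    {"wx": 0.4,"wy": 0,"wz": 48,"tx": -0.24,"ty": -0.206,"tz": 0.01,"grip": 0.9},
    {"wx": 0.4,"wy": -0.2,"wz": 51.3,"tx": -0.2715,"ty": -0.2335,"tz": 0.024,"grip": 0.9},
    {"wx": 0.4,"wy": -0.2,"wz": 51.3,"tx": -0.2715,"ty": -0.2335,"tz": 0.024,"grip": 0.9}
  ]
}}

```text
time: 17.98
ee_pos: [0.4196, -0.2593, 0.195]
orientation: [-2.95, -1.068, 0.011]
wrist_force: [-0.4, 1.1, 0.1]
opening: 0.0883
```

```bash
python3 -c "
from h import *
plan([*(D[2]-[.0008,.0006]),.10],PD)
"
```

```text
t=17.98 TCP [ 0.4196 -0.2593  0.195 ] psi -0.876 open 0.0883 F [-0.4  1.1  0.1]
txyz [0.0063, 0.0023, 0.095] wxyz [-0.36, 0.3, -0.43] rows 3.0
```

Emit:
{"name": "drive_tool", "arguments": {
  "series": [
    {"wx": -0.3,"wy": 0.2,"wz": -0.3,"tx": 0.006,"ty": 0.002,"tz": 0.02,"grip": 0.9},
    {"wx": -0.3,"wy": 0.2,"wz": -0.3,"tx": 0.006,"ty": 0.002,"tz": 0.05,"grip": 0.9},
    {"wx": -0.3,"wy": 0.2,"wz": -0.3,"tx": 0.006,"ty": 0.002,"tz": 0.05,"grip": 0.9},
    {"wx": -0.3,"wy": 0.2,"wz": -0.3,"tx": 0.006,"ty": 0.002,"tz": 0.05,"grip": 0.9}
  ]
}}

```text
time: 18.32
ee_pos: [0.4243, -0.256, 0.1438]
orientation: [-2.947, -1.076, 0.007]
wrist_force: [1.0, 0.1, -0.2]
opening: 0.0884
```

```bash
python3 -c "
from h import *
plan([*(D[2]-[.0008,.0006]),.10],PD)
zoom('z20',310,140,420,260,5)
"
```

```text
t=18.32 TCP [ 0.4243 -0.256   0.1438] psi -0.871 open 0.0884 F [ 1.   0.1 -0.2]
txyz [0.0002, 0.0015, 0.0438] wxyz [-0.29, 0.15, -0.1] rows 2.0
```

View pics/z20.png

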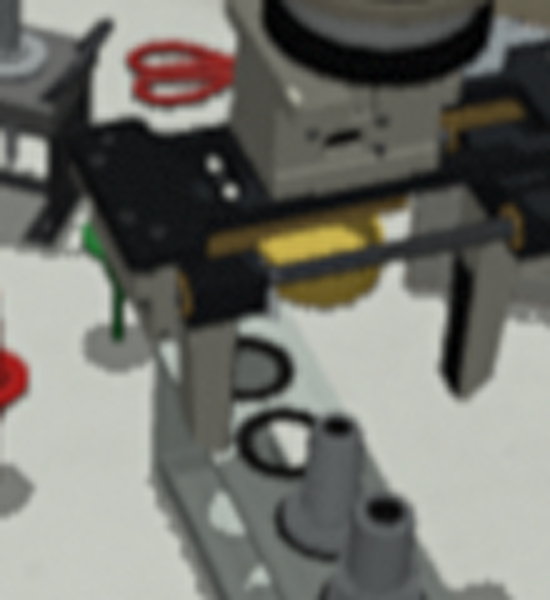

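Centred over the barb. Descend, settle, close.

Emit:
{"name": "drive_tool", "arguments": {
  "series": [
    {"wx": -0.2,"wy": 0.1,"wz": 0,"tx": 0,"ty": 0.001,"tz": 0.03,"grip": 0.5},
    {"wx": -0.2,"wy": 0.1,"wz": 0,"tx": 0,"ty": 0.001,"tz": 0.0435,"grip": 0.2},
    {"wx": -0.2,"wy": 0.1,"wz": 0,"tx": 0,"ty": 0.001,"tz": 0.0435,"grip": -0.1},
    {"wx": -0.2,"wy": 0.1,"wz": 0,"tx": 0,"ty": 0.001,"tz": 0.0435,"grip": -0.1}
  ]
}}

```text
time: 18.7
ee_pos: [0.4262, -0.2574, 0.1027]
orientation: [2.949, 1.078, 0.001]
wrist_force: [-0.2, 0.3, 0.6]
opening: 0.066
```

```bash
python3 -c "
from h import *
plan([*(D[2]-[.0008,.0006]),.10],PD)
"
```

```text
t=18.70 TCP [ 0.4262 -0.2574  0.1027] psi -0.870 open 0.0660 F [-0.2  0.3  0.6]
txyz [-0.0005, -0.001, 0.0027] wxyz [0.1, 0.0, -0.06] rows 1.0
```

Emit:
{"name": "drive_tool", "arguments": {
  "series": [
    {"wx": 0,"wy": 0,"wz": 0,"tx": -0.0005,"ty": -0.001,"tz": 0.002,"grip": -0.3},
    {"wx": 0,"wy": 0,"wz": 0,"tx": -0.0005,"ty": -0.001,"tz": 0.002,"grip": -1},
    {"wx": 0,"wy": 0,"wz": 0,"tx": -0.0005,"ty": -0.001,"tz": 0.002,"grip": -1},
    {"wx": 0,"wy": 0,"wz": 0,"tx": -0.0005,"ty": -0.001,"tz": 0.002,"grip": -1},
    {"wx": 0,"wy": 0,"wz": 0,"tx": -0.0005,"ty": -0.001,"tz": 0.002,"grip": -1},
    {"wx": 0,"wy": 0,"wz": 0,"tx": -0.0005,"ty": -0.001,"tz": 0.002,"grip": -1},
    {"wx": 0,"wy": 0,"wz": 0,"tx": -0.0005,"ty": -0.001,"tz": 0.002,"grip": -1}
  ]
}}

```text
time: 19.28
ee_pos: [0.4252, -0.257, 0.1008]
orientation: [2.949, 1.078, 0.001]
wrist_force: [0.5, -0.6, 1.3]
opening: 0.0204
```

```bash
python3 -c "
from h import *
plan([*(D[2]-[.0008,.0006]),.24],PD)
"
```

```text
t=19.28 TCP [ 0.4252 -0.257   0.1008] psi -0.870 open 0.0204 F [ 0.5 -0.6  1.3]
txyz [0.0, 0.0002, -0.1392] wxyz [0.11, 0.0, -0.06] rows 4.0
```

Emit:
{"name": "drive_tool", "arguments": {
  "series": [
    {"wx": 0,"wy": 0,"wz": 0,"tx": 0,"ty": 0,"tz": -0.02,"grip": -1},
    {"wx": 0,"wy": 0,"wz": 0,"tx": 0,"ty": 0,"tz": -0.05,"grip": -1},
    {"wx": 0,"wy": 0,"wz": 0,"tx": 0,"ty": 0,"tz": -0.08,"grip": -1},
    {"wx": 0,"wy": 0,"wz": 0,"tx": 0,"ty": 0,"tz": -0.11,"grip": -1},
    {"wx": 0,"wy": 0,"wz": 0,"tx": 0,"ty": 0,"tz": -0.14,"grip": -1},
    {"wx": 0,"wy": 0,"wz": 0,"tx": 0,"ty": 0,"tz": -0.15,"grip": -1},
    {"wx": 0,"wy": 0,"wz": 0,"tx": 0,"ty": 0,"tz": -0.15,"grip": -1}
  ]
}}

```text
time: 19.87
ee_pos: [0.4258, -0.2573, 0.2527]
orientation: [2.946, 1.077, 0.005]
wrist_force: [-0.1, -0.0, -1.8]
opening: 0.0204
```

```bash
python3 -c "
from h import *
plan([*H[2],.24],PC)
f=viewer.grab_frame('scene'); cv2.imwrite('pics/z21.png',f['image'])
"
```

```text
t=19.87 TCP [ 0.4258 -0.2573  0.2527] psi -0.870 open 0.0204 F [-0.1 -0.  -1.8]
txyz [0.3776, -0.1042, 0.0124] wxyz [0.34, 0.1, -51.28] rows 10.0
```

View pics/z21.png

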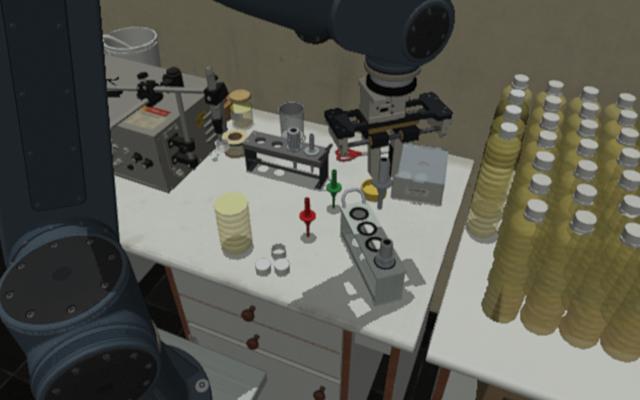

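Emit:
{"name": "drive_tool", "arguments": {
  "series": [
    {"wx": 0,"wy": 0,"wz": -5,"tx": 0.038,"ty": -0.0105,"tz": 0,"grip": -1},
    {"wx": 0,"wy": 0,"wz": -10,"tx": 0.076,"ty": -0.021,"tz": 0,"grip": -1},
    {"wx": 0,"wy": 0,"wz": -16,"tx": 0.114,"ty": -0.0315,"tz": 0,"grip": -1},
    {"wx": 0,"wy": 0,"wz": -21,"tx": 0.152,"ty": -0.042,"tz": 0,"grip": -1},
    {"wx": 0,"wy": 0,"wz": -26,"tx": 0.19,"ty": -0.0525,"tz": 0,"grip": -1},
    {"wx": 0,"wy": 0,"wz": -31,"tx": 0.228,"ty": -0.063,"tz": 0,"grip": -1},
    {"wx": 0,"wy": 0,"wz": -36,"tx": 0.266,"ty": -0.0735,"tz": 0,"grip": -1},
    {"wx": 0,"wy": 0,"wz": -41,"tx": 0.304,"ty": -0.084,"tz": 0,"grip": -1},
    {"wx": 0,"wy": 0,"wz": -46,"tx": 0.342,"ty": -0.0945,"tz": 0,"grip": -1},
    {"wx": 0.3,"wy": 0.1,"wz": -51.3,"tx": 0.378,"ty": -0.104,"tz": 0.005,"grip": -1}
  ]
}}

```text
time: 20.75
ee_pos: [0.6473, 0.0686, 0.243]
orientation: [-2.185, -2.251, 0.003]
wrist_force: [0.7, -1.1, 0.1]
opening: 0.0208
```

```bash
python3 -c "
from h import *
plan([*H[2],.17],PC)
"
```

```text
t=20.75 TCP [0.6473 0.0686 0.243 ] psi 0.030 open 0.0208 F [ 0.7 -1.1  0.1]
txyz [-0.0029, 0.0002, 0.073] wxyz [-0.25, -0.09, 0.29] rows 2.0
```

Emit:
{"name": "drive_tool", "arguments": {
  "series": [
    {"wx": -0.2,"wy": 0,"wz": 0.2,"tx": -0.003,"ty": 0.001,"tz": 0.025,"grip": -1},
    {"wx": -0.2,"wy": 0,"wz": 0.2,"tx": -0.003,"ty": 0.001,"tz": 0.05,"grip": -1},
    {"wx": -0.2,"wy": 0,"wz": 0.2,"tx": -0.003,"ty": 0.001,"tz": 0.07,"grip": -1},
    {"wx": -0.2,"wy": 0,"wz": 0.2,"tx": -0.003,"ty": 0.001,"tz": 0.07,"grip": -1},
    {"wx": -0.2,"wy": 0,"wz": 0.2,"tx": -0.003,"ty": 0.001,"tz": 0.07,"grip": -1}
  ]
}}

```text
time: 21.17
ee_pos: [0.647, 0.0657, 0.1704]
orientation: [-2.188, -2.247, 0.004]
wrist_force: [0.5, 0.1, -0.8]
opening: 0.0205
```

```bash
python3 -c "
from h import *
plan([*(H[2]+[.001,0]),.155],PC)
f=viewer.grab_frame('scene'); cv2.imwrite('pics/z22.png',f['image'])
"
```

```text
t=21.17 TCP [0.647  0.0657 0.1704] psi 0.026 open 0.0205 F [ 0.5  0.1 -0.8]
txyz [0.0001, 0.0014, 0.0154] wxyz [-0.31, -0.09, 0.08] rows 1.0
```

View pics/z22.png

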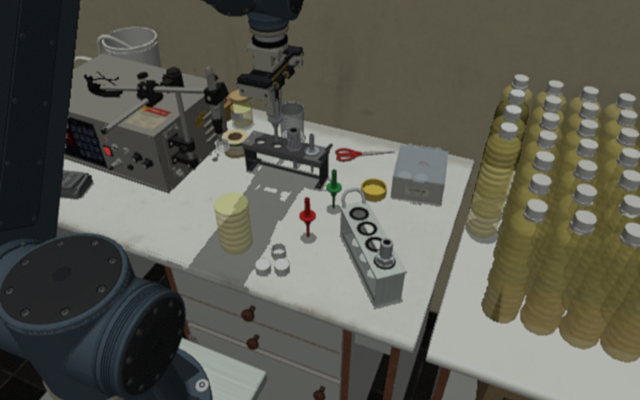

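Emit:
{"name": "drive_tool", "arguments": {
  "series": [
    {"wx": -0.2,"wy": 0,"wz": 0,"tx": 0,"ty": 0.001,"tz": 0.01,"grip": -1},
    {"wx": -0.2,"wy": 0,"wz": 0,"tx": 0,"ty": 0.001,"tz": 0.019,"grip": -1},
    {"wx": -0.2,"wy": 0,"wz": 0,"tx": 0,"ty": 0.001,"tz": 0.019,"grip": -1},
    {"wx": -0.2,"wy": 0,"wz": 0,"tx": 0,"ty": 0.001,"tz": 0.019,"grip": -1}
  ]
}}

```text
time: 21.55
ee_pos: [0.6486, 0.0656, 0.1529]
orientation: [-2.192, -2.25, -0.002]
wrist_force: [-0.9, 0.4, -1.0]
opening: 0.0203
```

```bash
python3 -c "
from h import *
plan([*(H[2]+[.001,0]),.101],PC)
zoom('z23',245,80,325,160,7)
"
```

```text
t=21.55 TCP [0.6486 0.0656 0.1529] psi 0.026 open 0.0203 F [-0.9  0.4 -1. ]
txyz [0.0001, -0.0003, 0.0519] wxyz [0.02, -0.09, 0.07] rows 2.0
```

View pics/z23.png

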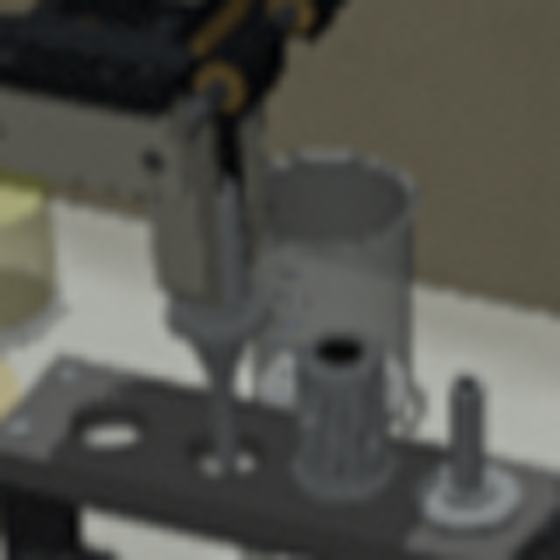

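Tip is centred in hole 3. Descend to 3 mm above seat, check, then seat.

Emit:
{"name": "drive_tool", "arguments": {
  "series": [
    {"wx": 0,"wy": 0,"wz": 0,"tx": 0,"ty": 0,"tz": 0.012,"grip": -1},
    {"wx": 0,"wy": 0,"wz": 0,"tx": 0,"ty": 0,"tz": 0.024,"grip": -1},
    {"wx": 0,"wy": 0,"wz": 0,"tx": 0,"ty": 0,"tz": 0.036,"grip": -1},
    {"wx": 0,"wy": 0,"wz": 0,"tx": 0,"ty": 0,"tz": 0.044,"grip": -1},
    {"wx": 0,"wy": 0,"wz": 0,"tx": 0,"ty": 0,"tz": 0.048,"grip": -1},
    {"wx": 0,"wy": 0,"wz": 0,"tx": 0,"ty": 0,"tz": 0.049,"grip": -1},
    {"wx": 0,"wy": 0,"wz": 0,"tx": 0,"ty": 0,"tz": 0.049,"grip": -1}
  ]
}}

```text
time: 22.18
ee_pos: [0.649, 0.0657, 0.1041]
orientation: [-2.192, -2.25, -0.003]
wrist_force: [-0.6, 0.9, -0.3]
opening: 0.0204
```

Emit:
{"name": "drive_tool", "arguments": {
  "series": [
    {"wx": 0,"wy": 0,"wz": 0,"tx": 0,"ty": 0,"tz": 0.0015,"grip": -1},
    {"wx": 0,"wy": 0,"wz": 0,"tx": 0,"ty": 0,"tz": 0.003,"grip": -1},
    {"wx": 0,"wy": 0,"wz": 0,"tx": 0,"ty": 0,"tz": 0.003,"grip": -1}
  ]
}}

```text
time: 22.43
ee_pos: [0.649, 0.0658, 0.1011]
orientation: [-2.192, -2.25, -0.003]
wrist_force: [-0.1, 0.2, -1.6]
opening: 0.0205
```

```bash
python3 -c "
from h import *
plan([*(H[2]+[.001,0]),.101],PC)
"
```

```text
t=22.43 TCP [0.649  0.0658 0.1011] psi 0.026 open 0.0205 F [-0.1  0.2 -1.6]
txyz [0.0001, -0.0007, 0.0001] wxyz [0.06, -0.09, 0.07] rows 1.0
```

Emit:
{"name": "drive_tool", "arguments": {
  "series": [
    {"wx": 0,"wy": 0,"wz": 0,"tx": 0,"ty": 0,"tz": 0,"grip": -0.5},
    {"wx": 0,"wy": 0,"wz": 0,"tx": 0,"ty": 0,"tz": 0,"grip": -0.2},
    {"wx": 0,"wy": 0,"wz": 0,"tx": 0,"ty": 0,"tz": 0,"grip": 0},
    {"wx": 0,"wy": 0,"wz": 0,"tx": 0,"ty": 0,"tz": 0,"grip": 0}
  ]
}}

```text
time: 22.77
ee_pos: [0.6491, 0.0657, 0.1014]
orientation: [-2.192, -2.25, -0.004]
wrist_force: [0.5, -0.2, -0.1]
opening: 0.039
```

Emit:
{"name": "drive_tool", "arguments": {
  "series": [
    {"wx": 0,"wy": 0,"wz": 0,"tx": 0,"ty": 0,"tz": -0.03,"grip": 0.2},
    {"wx": 0,"wy": 0,"wz": 0,"tx": 0,"ty": 0,"tz": -0.07,"grip": 0.2},
    {"wx": 0,"wy": 0,"wz": 0,"tx": 0,"ty": 0,"tz": -0.1,"grip": 0.5},
    {"wx": 0,"wy": 0,"wz": 0,"tx": 0,"ty": 0,"tz": -0.12,"grip": 0.5},
    {"wx": 0,"wy": 0,"wz": 0,"tx": 0,"ty": 0,"tz": -0.12,"grip": 0.5}
  ]
}}

```text
time: 23.18
ee_pos: [0.6508, 0.0656, 0.2267]
orientation: [2.188, 2.247, 0.012]
wrist_force: [1.1, -0.0, 0.8]
opening: 0.0683
```

```bash
python3 -c "
from h import *
plan([*(D[3]-[.0008,.0006]),.20],PD)
zoom('z24',245,80,325,160,7)
"
```

```text
t=23.18 TCP [0.6508 0.0656 0.2267] psi 0.026 open 0.0683 F [ 1.1 -0.   0.8]
txyz [-0.3446, -0.2694, 0.0236] wxyz [0.45, -0.33, 51.3] rows 11.0
```

View pics/z24.png

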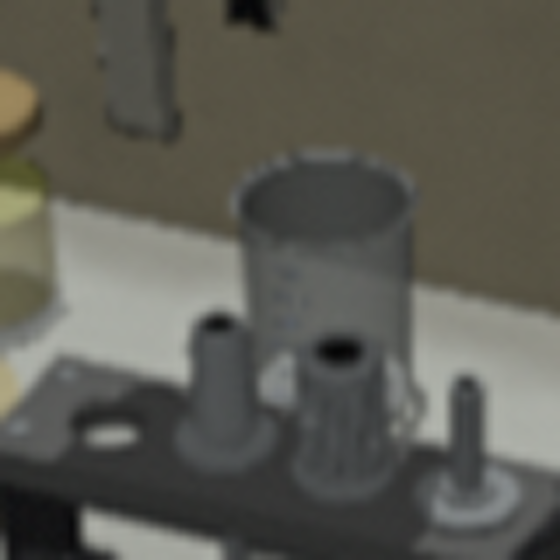

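Emit:
{"name": "drive_tool", "arguments": {
  "series": [
    {"wx": 0.4,"wy": 0,"wz": 5,"tx": -0.031,"ty": -0.0245,"tz": 0,"grip": 0.9},
    {"wx": 0.4,"wy": 0,"wz": 10,"tx": -0.062,"ty": -0.049,"tz": 0,"grip": 0.9},
    {"wx": 0.4,"wy": 0,"wz": 15,"tx": -0.093,"ty": -0.073,"tz": 0,"grip": 0.9},
    {"wx": 0.4,"wy": 0,"wz": 20,"tx": -0.124,"ty": -0.097,"tz": 0,"grip": 0.9},
    {"wx": 0.4,"wy": 0,"wz": 25,"tx": -0.155,"ty": -0.121,"tz": 0,"grip": 0.9},
    {"wx": 0.4,"wy": 0,"wz": 30,"tx": -0.186,"ty": -0.145,"tz": 0,"grip": 0.9},
    {"wx": 0.4,"wy": 0,"wz": 35,"tx": -0.217,"ty": -0.17,"tz": 0,"grip": 0.9},
    {"wx": 0.4,"wy": 0,"wz": 40,"tx": -0.248,"ty": -0.194,"tz": 0,"grip": 0.9},
    {"wx": 0.4,"wy": 0,"wz": 45,"tx": -0.28,"ty": -0.219,"tz": 0,"grip": 0.9},
    {"wx": 0.4,"wy": -0.3,"wz": 50,"tx": -0.311,"ty": -0.243,"tz": 0,"grip": 0.9}
  ]
}}

```text
time: 24.07
ee_pos: [0.4131, -0.2526, 0.2206]
orientation: [-2.938, -1.106, 0.005]
wrist_force: [0.4, -0.1, -0.8]
opening: 0.088
```

```bash
python3 -c "
from h import *
plan([*(D[3]-[.0008,.0006]),.20],PD)
"
```

```text
t=24.07 TCP [ 0.4131 -0.2526  0.2206] psi -0.851 open 0.0880 F [ 0.4 -0.1 -0.8]
txyz [-0.0387, 0.0104, 0.0206] wxyz [-0.19, 0.13, 1.05] rows 2.0
```

Emit:
{"name": "drive_tool", "arguments": {
  "series": [
    {"wx": -0.2,"wy": 0.1,"wz": 1,"tx": -0.025,"ty": 0.007,"tz": 0.01,"grip": 0.9},
    {"wx": -0.2,"wy": 0.1,"wz": 1,"tx": -0.0385,"ty": 0.0105,"tz": 0.02,"grip": 0.9},
    {"wx": -0.2,"wy": 0.1,"wz": 1,"tx": -0.0385,"ty": 0.0105,"tz": 0.05,"grip": 0.9},
    {"wx": -0.2,"wy": 0.1,"wz": 1,"tx": -0.0385,"ty": 0.0105,"tz": 0.075,"grip": 0.9},
    {"wx": -0.2,"wy": 0.1,"wz": 1,"tx": -0.0385,"ty": 0.0105,"tz": 0.075,"grip": 0.9},
    {"wx": -0.2,"wy": 0.1,"wz": 1,"tx": -0.0385,"ty": 0.0105,"tz": 0.075,"grip": 0.9}
  ]
}}

```text
time: 24.57
ee_pos: [0.39, -0.2852, 0.1445]
orientation: [-2.947, -1.08, 0.003]
wrist_force: [-0.7, -1.1, 0.2]
opening: 0.0878
```

```bash
python3 -c "
from h import *
plan([*(D[3]-[.0008,.0006]),.107],PD)
zoom('z25',320,150,430,270,5)
"
```

```text
t=24.57 TCP [ 0.39   -0.2852  0.1445] psi -0.868 open 0.0878 F [-0.7 -1.1  0.2]
txyz [0.0002, 0.0012, 0.0375] wxyz [-0.2, 0.06, 0.05] rows 1.0
```

View pics/z25.png

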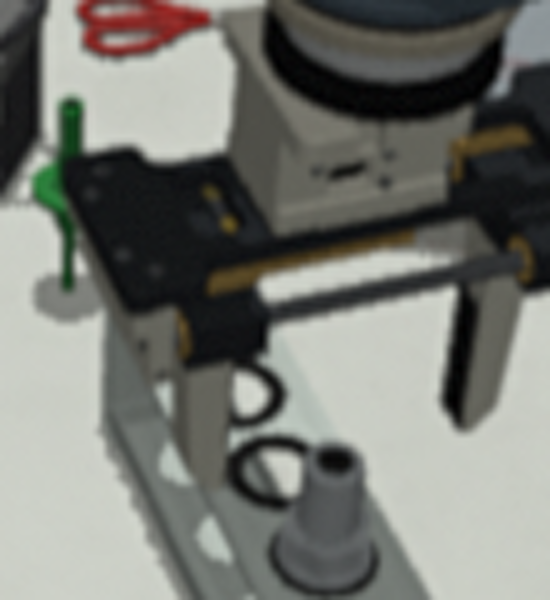

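Emit:
{"name": "drive_tool", "arguments": {
  "series": [
    {"wx": -0.2,"wy": 0,"wz": 0,"tx": 0,"ty": 0.001,"tz": 0.025,"grip": 0.5},
    {"wx": -0.2,"wy": 0,"wz": 0,"tx": 0,"ty": 0.001,"tz": 0.037,"grip": 0.2},
    {"wx": -0.2,"wy": 0,"wz": 0,"tx": 0,"ty": 0.001,"tz": 0.037,"grip": -0.1},
    {"wx": -0.2,"wy": 0,"wz": 0,"tx": 0,"ty": 0.001,"tz": 0.037,"grip": -0.1}
  ]
}}

```text
time: 24.95
ee_pos: [0.3919, -0.2866, 0.1098]
orientation: [2.946, 1.081, 0.001]
wrist_force: [0.3, -0.4, -0.1]
opening: 0.0661
```

```bash
python3 -c "
from h import *
plan([*(D[3]-[.0008,.0006]),.107],PD)
"
```

```text
t=24.95 TCP [ 0.3919 -0.2866  0.1098] psi -0.868 open 0.0661 F [ 0.3 -0.4 -0.1]
txyz [-0.0004, -0.0013, 0.0028] wxyz [0.2, 0.03, 0.09] rows 1.0
```

Emit:
{"name": "drive_tool", "arguments": {
  "series": [
    {"wx": 0,"wy": 0,"wz": 0,"tx": -0.0005,"ty": -0.001,"tz": 0.003,"grip": -0.3},
    {"wx": 0,"wy": 0,"wz": 0,"tx": -0.0005,"ty": -0.001,"tz": 0.003,"grip": -1},
    {"wx": 0,"wy": 0,"wz": 0,"tx": -0.0005,"ty": -0.001,"tz": 0.003,"grip": -1},
    {"wx": 0,"wy": 0,"wz": 0,"tx": -0.0005,"ty": -0.001,"tz": 0.003,"grip": -1},
    {"wx": 0,"wy": 0,"wz": 0,"tx": -0.0005,"ty": -0.001,"tz": 0.003,"grip": -1},
    {"wx": 0,"wy": 0,"wz": 0,"tx": -0.0005,"ty": -0.001,"tz": 0.003,"grip": -1},
    {"wx": 0,"wy": 0,"wz": 0,"tx": -0.0005,"ty": -0.001,"tz": 0.003,"grip": -1}
  ]
}}

```text
time: 25.53
ee_pos: [0.3909, -0.2862, 0.107]
orientation: [2.946, 1.081, 0.001]
wrist_force: [0.2, 0.8, 1.9]
opening: 0.0228
```

Emit:
{"name": "drive_tool", "arguments": {
  "series": [
    {"wx": 0,"wy": 0,"wz": 0,"tx": 0,"ty": 0,"tz": -0.02,"grip": -1},
    {"wx": 0,"wy": 0,"wz": 0,"tx": 0,"ty": 0,"tz": -0.05,"grip": -1},
    {"wx": 0,"wy": 0,"wz": 0,"tx": 0,"ty": 0,"tz": -0.08,"grip": -1},
    {"wx": 0,"wy": 0,"wz": 0,"tx": 0,"ty": 0,"tz": -0.11,"grip": -1},
    {"wx": 0,"wy": 0,"wz": 0,"tx": 0,"ty": 0,"tz": -0.14,"grip": -1},
    {"wx": 0,"wy": 0,"wz": 0,"tx": 0,"ty": 0,"tz": -0.15,"grip": -1},
    {"wx": 0,"wy": 0,"wz": 0,"tx": 0,"ty": 0,"tz": -0.15,"grip": -1}
  ]
}}

```text
time: 26.12
ee_pos: [0.3913, -0.2863, 0.2588]
orientation: [2.943, 1.08, 0.004]
wrist_force: [-0.4, -0.5, -2.2]
opening: 0.0223
```

```bash
python3 -c "
from h import *
plan([.6475,.1108,.25],PC)
f=viewer.grab_frame('scene'); cv2.imwrite('pics/z26.png',f['image'])
"
```

```text
t=26.12 TCP [ 0.3913 -0.2863  0.2588] psi -0.867 open 0.0223 F [-0.4 -0.5 -2.2]
txyz [0.4522, -0.1372, 0.0078] wxyz [0.4, 0.19, -51.13] rows 12.0
```

View pics/z26.png

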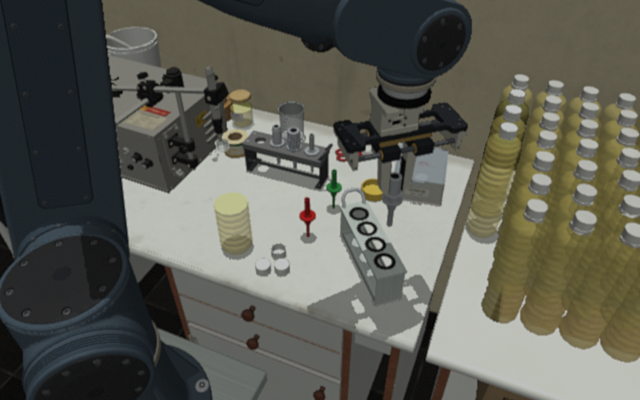

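Emit:
{"name": "drive_tool", "arguments": {
  "series": [
    {"wx": 0,"wy": 0,"wz": -5,"tx": 0.038,"ty": -0.0115,"tz": 0,"grip": -1},
    {"wx": 0,"wy": 0,"wz": -10,"tx": 0.076,"ty": -0.023,"tz": 0,"grip": -1},
    {"wx": 0,"wy": 0,"wz": -15,"tx": 0.114,"ty": -0.0345,"tz": 0,"grip": -1},
    {"wx": 0,"wy": 0,"wz": -20,"tx": 0.152,"ty": -0.046,"tz": 0,"grip": -1},
    {"wx": 0,"wy": 0,"wz": -25,"tx": 0.19,"ty": -0.0575,"tz": 0,"grip": -1},
    {"wx": 0,"wy": 0,"wz": -30,"tx": 0.228,"ty": -0.069,"tz": 0,"grip": -1},
    {"wx": 0,"wy": 0,"wz": -35,"tx": 0.266,"ty": -0.0805,"tz": 0,"grip": -1},
    {"wx": 0,"wy": 0,"wz": -40,"tx": 0.304,"ty": -0.092,"tz": 0,"grip": -1},
    {"wx": 0,"wy": 0,"wz": -45,"tx": 0.342,"ty": -0.1035,"tz": 0,"grip": -1},
    {"wx": 0,"wy": 0,"wz": -49,"tx": 0.38,"ty": -0.115,"tz": 0,"grip": -1}
  ]
}}

```text
time: 27.0
ee_pos: [0.606, 0.0497, 0.253]
orientation: [2.229, 2.212, -0.006]
wrist_force: [0.0, -0.9, -1.7]
opening: 0.0227
```

```bash
python3 -c "
from h import *
plan([.648,.1108,.245],PC)
f=viewer.grab_frame('scene'); cv2.imwrite('pics/z27.png',f['image'])
"
```

```text
t=27.00 TCP [0.606  0.0497 0.253 ] psi -0.008 open 0.0227 F [ 0.  -0.9 -1.7]
txyz [0.0615, 0.0415, 0.0077] wxyz [-0.09, 0.21, -1.87] rows 2.0
```

View pics/z27.png

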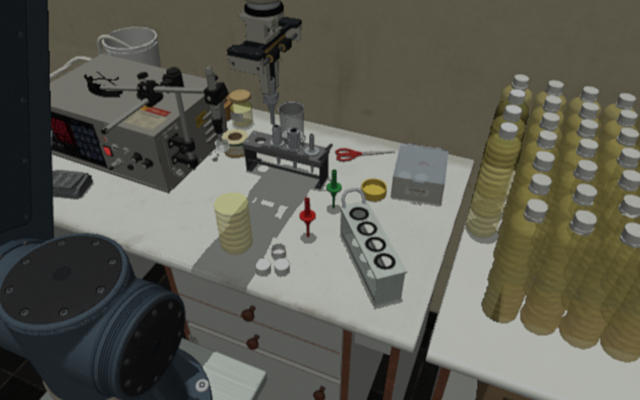

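Emit:
{"name": "drive_tool", "arguments": {
  "series": [
    {"wx": 0,"wy": 0.1,"wz": -0.6,"tx": 0.021,"ty": 0.014,"tz": 0,"grip": -1},
    {"wx": 0,"wy": 0.2,"wz": -1.2,"tx": 0.042,"ty": 0.028,"tz": 0,"grip": -1},
    {"wx": 0,"wy": 0.2,"wz": -1.9,"tx": 0.0615,"ty": 0.0415,"tz": 0.005,"grip": -1},
    {"wx": 0,"wy": 0.2,"wz": -1.9,"tx": 0.0615,"ty": 0.0415,"tz": 0.03,"grip": -1},
    {"wx": 0,"wy": 0.2,"wz": -1.9,"tx": 0.0615,"ty": 0.0415,"tz": 0.055,"grip": -1},
    {"wx": 0,"wy": 0.2,"wz": -1.9,"tx": 0.0615,"ty": 0.0415,"tz": 0.074,"grip": -1},
    {"wx": 0,"wy": 0.2,"wz": -1.9,"tx": 0.0615,"ty": 0.0415,"tz": 0.074,"grip": -1},
    {"wx": 0,"wy": 0.2,"wz": -1.9,"tx": 0.0615,"ty": 0.0415,"tz": 0.074,"grip": -1}
  ]
}}

```text
time: 27.72
ee_pos: [0.649, 0.1159, 0.176]
orientation: [-2.182, -2.254, 0.003]
wrist_force: [0.7, 0.0, -1.3]
opening: 0.0225
```

```bash
python3 -c "
from h import *
plan([.6485,.1107,.160],PC)
f=viewer.grab_frame('scene'); cv2.imwrite('pics/z28.png',f['image'])
"
```

```text
t=27.72 TCP [0.649  0.1159 0.176 ] psi 0.032 open 0.0225 F [ 0.7  0.  -1.3]
txyz [-0.0052, -0.0006, 0.016] wxyz [-0.26, -0.1, 0.42] rows 1.0
```

View pics/z28.png

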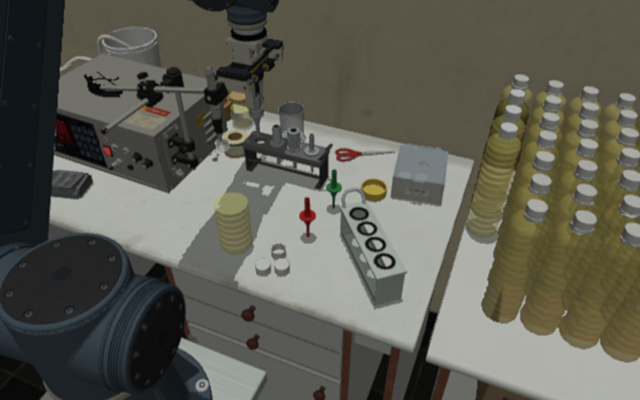

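Emit:
{"name": "drive_tool", "arguments": {
  "series": [
    {"wx": -0.2,"wy": -0.1,"wz": 0.4,"tx": -0.005,"ty": -0.0005,"tz": 0.004,"grip": -1},
    {"wx": -0.2,"wy": -0.1,"wz": 0.4,"tx": -0.005,"ty": -0.0005,"tz": 0.016,"grip": -1},
    {"wx": -0.2,"wy": -0.1,"wz": 0.4,"tx": -0.005,"ty": -0.0005,"tz": 0.016,"grip": -1},
    {"wx": -0.2,"wy": -0.1,"wz": 0.4,"tx": -0.005,"ty": -0.0005,"tz": 0.016,"grip": -1}
  ]
}}

```text
time: 28.1
ee_pos: [0.6491, 0.1108, 0.1613]
orientation: [2.193, 2.249, 0.001]
wrist_force: [1.2, -0.6, -1.3]
opening: 0.0225
```

```bash
python3 -c "
from h import *
plan([.6485,.1107,.107],PC)
zoom('z29',220,80,300,160,7)
"
```

```text
t=28.10 TCP [0.6491 0.1108 0.1613] psi 0.025 open 0.0225 F [ 1.2 -0.6 -1.3]
txyz [-0.0001, -0.0007, 0.0543] wxyz [0.05, -0.01, 0.0] rows 2.0
```

View pics/z29.png

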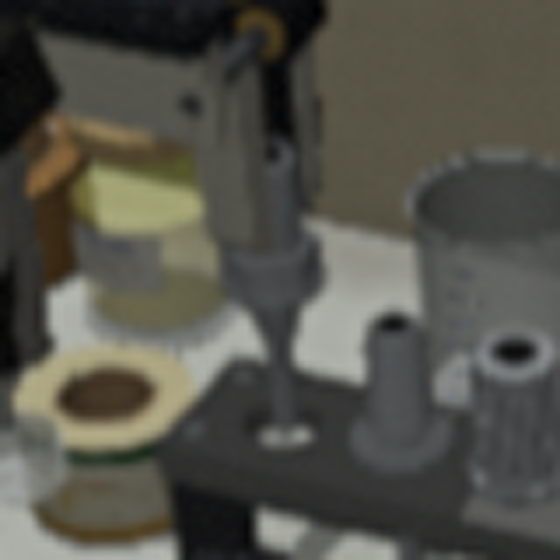

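Emit:
{"name": "drive_tool", "arguments": {
  "series": [
    {"wx": 0,"wy": 0,"wz": 0,"tx": 0,"ty": -0.0005,"tz": 0.012,"grip": -1},
    {"wx": 0,"wy": 0,"wz": 0,"tx": 0,"ty": -0.0005,"tz": 0.024,"grip": -1},
    {"wx": 0,"wy": 0,"wz": 0,"tx": 0,"ty": -0.0005,"tz": 0.036,"grip": -1},
    {"wx": 0,"wy": 0,"wz": 0,"tx": 0,"ty": -0.0005,"tz": 0.044,"grip": -1},
    {"wx": 0,"wy": 0,"wz": 0,"tx": 0,"ty": -0.0005,"tz": 0.048,"grip": -1},
    {"wx": 0,"wy": 0,"wz": 0,"tx": 0,"ty": -0.0005,"tz": 0.051,"grip": -1},
    {"wx": 0,"wy": 0,"wz": 0,"tx": 0,"ty": -0.0005,"tz": 0.051,"grip": -1}
  ]
}}

```text
time: 28.73
ee_pos: [0.6489, 0.1109, 0.1102]
orientation: [2.193, 2.249, 0.001]
wrist_force: [-0.3, 0.2, -1.9]
opening: 0.0226
```

Emit:
{"name": "drive_tool", "arguments": {
  "series": [
    {"wx": 0,"wy": 0,"wz": 0,"tx": 0,"ty": 0,"tz": 0.0015,"grip": -1},
    {"wx": 0,"wy": 0,"wz": 0,"tx": 0,"ty": 0,"tz": 0.003,"grip": -1},
    {"wx": 0,"wy": 0,"wz": 0,"tx": 0,"ty": 0,"tz": 0.003,"grip": -1}
  ]
}}

```text
time: 28.98
ee_pos: [0.6489, 0.1109, 0.1072]
orientation: [2.193, 2.249, 0.002]
wrist_force: [0.2, 0.1, -2.1]
opening: 0.0225
```

```bash
python3 -c "
from h import *
plan([.6485,.1107,.107],PC)
zoom('z30',220,80,300,160,7)
"
```

```text
t=28.98 TCP [0.6489 0.1109 0.1072] psi 0.025 open 0.0225 F [ 0.2  0.1 -2.1]
txyz [-0.0002, -0.0004, 0.0002] wxyz [0.07, -0.02, 0.01] rows 1.0
```

View pics/z30.png

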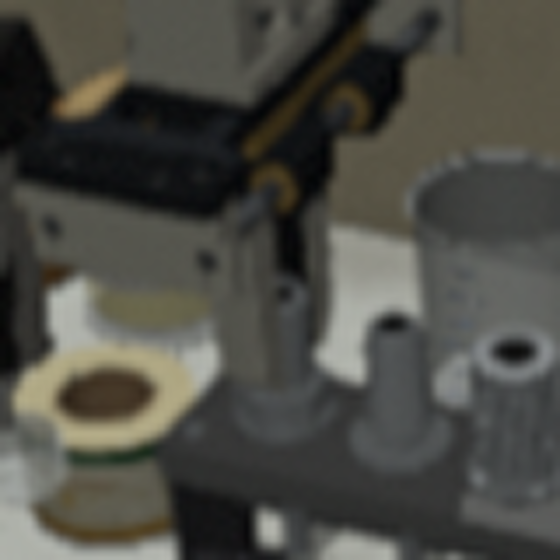

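Seated; release and retreat up.

Emit:
{"name": "drive_tool", "arguments": {
  "series": [
    {"wx": 0,"wy": 0,"wz": 0,"tx": 0,"ty": 0,"tz": 0,"grip": -0.5},
    {"wx": 0,"wy": 0,"wz": 0,"tx": 0,"ty": 0,"tz": 0,"grip": -0.2},
    {"wx": 0,"wy": 0,"wz": 0,"tx": 0,"ty": 0,"tz": 0,"grip": 0},
    {"wx": 0,"wy": 0,"wz": 0,"tx": 0,"ty": 0,"tz": 0,"grip": 0}
  ]
}}

```text
time: 29.37
ee_pos: [0.6491, 0.1109, 0.1076]
orientation: [2.193, 2.248, 0.002]
wrist_force: [-0.0, -0.6, 0.3]
opening: 0.0388
```

Emit:
{"name": "drive_tool", "arguments": {
  "series": [
    {"wx": 0,"wy": 0,"wz": 0,"tx": 0,"ty": 0,"tz": -0.03,"grip": 0},
    {"wx": 0,"wy": 0,"wz": 0,"tx": 0,"ty": 0,"tz": -0.07,"grip": 0},
    {"wx": 0,"wy": 0,"wz": 0,"tx": 0,"ty": 0,"tz": -0.1,"grip": 0},
    {"wx": 0,"wy": 0,"wz": 0,"tx": 0,"ty": 0,"tz": -0.13,"grip": 0},
    {"wx": 0,"wy": 0,"wz": 0,"tx": 0,"ty": 0,"tz": -0.14,"grip": 0}
  ]
}}

```text
time: 29.78
ee_pos: [0.6503, 0.1111, 0.2528]
orientation: [2.189, 2.245, 0.011]
wrist_force: [0.9, 0.2, 1.3]
opening: 0.0464
```

```bash
python3 -c "
from h import *
plan([.46,-.20,.32],PD)
zoom('z31',225,80,345,200,5)
"
```

```text
t=29.78 TCP [0.6503 0.1111 0.2528] psi 0.025 open 0.0464 F [0.9 0.2 1.3]
txyz [-0.3061, -0.1975, -0.0692] wxyz [0.44, -0.26, 51.24] rows 9.0
```

View pics/z31.png

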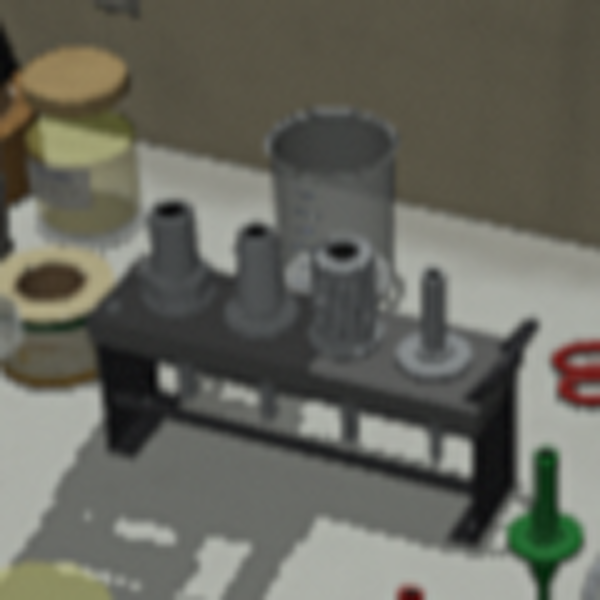

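Emit:
{"name": "drive_tool", "arguments": {
  "series": [
    {"wx": 0,"wy": 0,"wz": 5,"tx": -0.034,"ty": -0.022,"tz": -0.008,"grip": 0},
    {"wx": 0,"wy": 0,"wz": 10,"tx": -0.068,"ty": -0.044,"tz": -0.016,"grip": 0},
    {"wx": 0,"wy": 0,"wz": 16,"tx": -0.102,"ty": -0.066,"tz": -0.024,"grip": 0},
    {"wx": 0,"wy": 0,"wz": 22,"tx": -0.136,"ty": -0.088,"tz": -0.032,"grip": 0},
    {"wx": 0,"wy": 0,"wz": 28,"tx": -0.17,"ty": -0.11,"tz": -0.04,"grip": 0},
    {"wx": 0,"wy": 0,"wz": 34,"tx": -0.204,"ty": -0.132,"tz": -0.048,"grip": 0},
    {"wx": 0,"wy": 0,"wz": 40,"tx": -0.238,"ty": -0.154,"tz": -0.056,"grip": 0},
    {"wx": 0,"wy": 0,"wz": 46,"tx": -0.272,"ty": -0.176,"tz": -0.062,"grip": 0},
    {"wx": 0,"wy": 0,"wz": 51,"tx": -0.306,"ty": -0.197,"tz": -0.069,"grip": 0},
    {"wx": 0,"wy": 0,"wz": 51,"tx": -0.306,"ty": -0.197,"tz": -0.069,"grip": 0}
  ]
}}

```text
time: 30.67
ee_pos: [0.4578, -0.2044, 0.3192]
orientation: [2.951, 1.07, 0.011]
wrist_force: [0.2, -0.3, 0.5]
opening: 0.0465
```

```bash
python3 -c "
from h import *
t=viewer.grab_frame('top');cv2.imwrite('pics/z32.png',t['image'])
for cam in('top','scene'):
  f=viewer.grab_frame(cam)
  for q in ['slim_nozzle_mid','drum_nozzle_mid','barb_nozzle_mid','hex_nozzle_mid']:
    for r in nets.boxes_of(cam,q):print(cam,q,round(r['score'],2),w(f,r['point']).round(3))
"
```

```text
top slim_nozzle_mid 0.77 [ 0.57  -0.112  0.069]
top slim_nozzle_mid 0.76 [ 0.468 -0.095  0.064]
top slim_nozzle_mid 0.72 [ 0.648 -0.025  0.09 ]
top drum_nozzle_mid 0.62 [0.643 0.022 0.131]
top barb_nozzle_mid 0.73 [0.643 0.061 0.105]
top hex_nozzle_mid 0.66 [0.647 0.104 0.111]
top hex_nozzle_mid 0.37 [0.647 0.059 0.107]
scene slim_nozzle_mid 0.76 [ 0.46  -0.097  0.063]
scene slim_nozzle_mid 0.71 [ 0.643 -0.029  0.087]
scene slim_nozzle_mid 0.71 [ 0.571 -0.116  0.063]
scene drum_nozzle_mid 0.86 [0.64  0.016 0.113]
scene barb_nozzle_mid 0.6 [0.64  0.063 0.096]
scene barb_nozzle_mid 0.54 [0.645 0.104 0.103]
scene hex_nozzle_mid 0.69 [ 0.391 -0.287  0.082]
scene hex_nozzle_mid 0.57 [0.643 0.102 0.099]
```

View pics/z32.png

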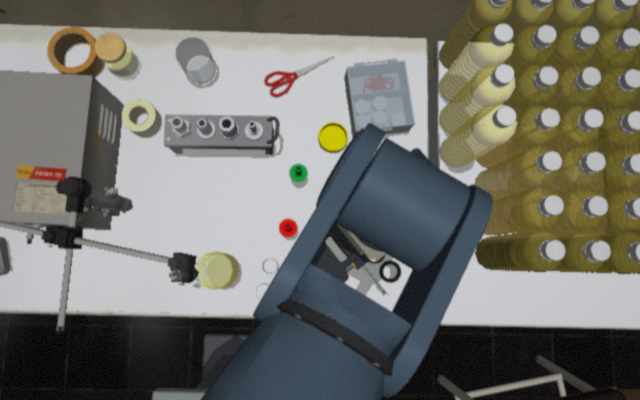

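All four are in the change rack in the right order, counting from its handle: slim, drum, barb, hex. The arm is clear, so I'm handing in.

```bash
python3 -c "
from bench import sign_off
print(sign_off())"
```

```text
the job is handed in; nothing more can be done
None
```

All four nozzles now hang in the change-over rack in the same order as in the draining rack, counting from the loop handle: slim, drum, barb, hex. I handed in at about 31 s on the robot's clock; the hand-in gives no verdict.

**Last checks:** The final pictures from both cameras show all four upright with their flanges on the plate. The gripper was open and clear of the racks. I released each one at the height at which I had gripped it, within about 1 mm. Contact forces stayed below about 8 N wherever I read them. None came down on the desk, and I did not touch the red and green look-alikes.

**Checks that disagreed:**
- **Camera bias:** The two cameras placed the racks 3–5 mm apart. I corrected the target for hole one from a view of the tip in the hole and a small side force while seating it; holes two to four follow from that.
- **Network reports:** The networks made three wrong reports in the last pictures:
  - a second, low-scored hex in the barb's place;
  - a second barb in the hex's place;
  - a hex still in the draining rack, which the pictures rule out: one before the last carry shows all four rings empty.

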